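# Pack and close the sewing box

### The job

Pack up the sewing box: put every spool of thread into the open compartment and then slide the flat wooden cover fully home over them. Put the tin, upright and with its own lid seated on it, into the compartment this uncovers, and close the box's hinged lid fully down over it. Leave the mug and the jar where they are.

Things in the scene. Friction and masses are not known exactly. Their poses are not given: they have to be found in the camera images.
- sewbox: The wooden sewing box, fixed, 230 (x) by 282 (y), rim 84 mm above the table. Origin: centre of its underside; z up. Two wells side by side along its y: well A at +y, well B at -y, parted by a 10 mm wall. Long walls (x = +-110) 10 mm thick, end walls (y = +-137) 8 mm. Guide strips 7 mm wide run along y on the long walls (x = +-111.5), up to 94 mm above the table.
- well_a (a point): Centre of the inner floor of well A (for the spools), 8 mm above the table; axes as the box. The well is 210 mm (x) by 128 mm (y) and 76 mm deep to the rim. At the start it is open.
- well_b (a point): Centre of the inner floor of well B (for the tin); same size and axes as well A. At the start the flat sliding cover lies over it.
- cover (a joint): Slide of the flat wooden cover (212 by 136 by 7 mm, riding just above the rim, z 84.5 to 91.5 mm). 0 = fully home over well A; it grows as the cover moves along the box's -y; 0.138 = stop, fully over well B. Moves with about 2 N and stays where it is left.
- cover_grip (a point): Middle of the bar grip in the middle of the cover's top: a dark wooden bar 60 mm along the box's x, 12 mm thick along the box's y, from 7 to 29 mm above the cover's underside (top 113.5 mm above the table; this point 102.5 mm). Moves with the cover.
- flap (a joint): Hinged wooden lid of well B, a plain board 212 by 137 by 8 mm with no handle. 0 = shut level over well B; grows as it opens, swinging up and out towards the box's -y; it starts standing open at 1.6 to 1.9 rad (stop at 2.1). A stiff hinge: it stays where it is left; about 2 to 3 N at its edge moves it.
- flap_hinge (a point): Point on the lid's hinge line, in the middle of its length: box frame (0, -139, 89.5 mm). The line runs along the box's x. The board's mid-plane passes through it. This point turns with the lid: its y axis points from the hinge to the free edge.
- flap_edge (a point): Middle of the lid's free edge, 137 mm from the hinge line, in the board's mid-plane.
- tin: Open steel tin, 60 (x) by 80 (y) by 45 mm high, walls 3 mm (mouth 54 by 74 mm); flat bobbins lie fast on its floor, up to 16 mm high. Origin: centre of its underside, z up.
- tin_lid: Loose steel lid of the tin: plate 60 (x) by 80 (y) by 4 mm, below it a plug 49 by 69 by 8 mm that drops into the tin's mouth, above it a dark wooden grip 14 (x) by 34 (y) by 18 mm high. Origin: centre of the plug's underside (plate 8 to 12 mm above it, grip 12 to 30), z up. Starts grip up. Seated, its origin is 37 mm above the tin's; a half turn fits too.
- spool1: Thread spool with square wooden ends, 40 by 40 mm, 70 mm long, about 70 g; origin at its centre, z along its length (stands on end at the start, origin 35 mm above the table). May be absent (None): 2 to 4 of the spools are there. It may be packed standing or lying.
- spool2: Thread spool with square wooden ends, 40 by 40 mm, 70 mm long, about 70 g; origin at its centre, z along its length (stands on end at the start, origin 35 mm above the table). May be absent (None): 2 to 4 of the spools are there. It may be packed standing or lying.
- spool3: Thread spool with square wooden ends, 40 by 40 mm, 70 mm long, about 70 g; origin at its centre, z along its length (stands on end at the start, origin 35 mm above the table). May be absent (None): 2 to 4 of the spools are there. It may be packed standing or lying.
- spool4: Thread spool with square wooden ends, 40 by 40 mm, 70 mm long, about 70 g; origin at its centre, z along its length (stands on end at the start, origin 35 mm above the table). May be absent (None): 2 to 4 of the spools are there. It may be packed standing or lying.
- mug: Bystander: white mug, 80 mm across, 95 mm high, standing near the far corner of the box. Origin: centre of its underside.
- button_jar: Bystander: glass jar with a lid, 72 mm across, 100 mm high, standing near the far corner of the box. Origin: centre of its underside.

How it is judged:
On the way, in this order (a step that is already met when the one before it is completed fails the run):
1. all the spools that are there lie or stand in well A, below its rim (x of spool1 in the frame of well_a between -0.105 and 0.105 m and y of spool1 in the frame of well_a between -0.064 and 0.064 m and z of spool1 in the frame of well_a between 0.005 and 0.055 m and x of spool2 in the frame of well_a between -0.105 and 0.105 m and y of spool2 in the frame of well_a between -0.064 and 0.064 m and z of spool2 in the frame of well_a between 0.005 and 0.055 m and x of spool3 in the frame of well_a between -0.105 and 0.105 m and y of spool3 in the frame of well_a between -0.064 and 0.064 m and z of spool3 in the frame of well_a between 0.005 and 0.055 m and x of spool4 in the frame of well_a between -0.105 and 0.105 m and y of spool4 in the frame of well_a between -0.064 and 0.064 m and z of spool4 in the frame of well_a between 0.005 and 0.055 m), for 0.2 s.
2. the sliding cover is fully home over well A, the spools inside (all of step 1 and value of joint cover below 0.006 m), for 0.2 s.
3. the tin stands in well B with its lid seated on it (x of tin in the frame of well_b between -0.105 and 0.105 m and y of tin in the frame of well_b between -0.064 and 0.064 m and z of tin in the frame of well_b between -0.004 and 0.006 m and angle between each of tin, tin_lid's own z axis and vertical below 0.1 rad and z of tin_lid in the frame of tin between 0.033 and 0.0395 m and horizontal distance between tin_lid and tin below 0.006 m), for 0.2 s.
4. the hinged lid is shut over well B (value of joint flap below 0.05 rad and value of joint cover below 0.006 m), for 0.2 s.
At the end, for the whole second after the job is handed in: Spools present: in well A, centre under 55 mm above its floor. Cover within 6 mm of home. Tin upright on the floor of well B (0.1 rad), its lid seated: centred within 6 mm, 33 to 39.5 mm above the tin's origin, level. Hinged lid within 0.05 rad of shut. All at rest and released (all of step 1 and all of step 3 and all of step 4 and linear speed of each of spool1, spool2, spool3, spool4, tin, tin_lid below 0.02 m/s); the robot touches nothing.
It fails at once if the mug is moved more than 3 cm or tipped over (distance of mug from where it was at the start of the episode above 0.03 m or angle between mug's own z axis and vertical above 0.5 rad).
It fails at once if the jar is moved more than 3 cm or tipped over (distance of button_jar from where it was at the start of the episode above 0.03 m or angle between button_jar's own z axis and vertical above 0.5 rad).
Of spool1, spool2, spool3, spool4 only 2 to 4 are there at a start; the rules pass over those that are not, and their reading is None.
At some moment in a run one of spool1, spool2, spool3, spool4 may be knocked a few centimetres aside while the robot is not near it.
Once in a run the grip may slacken for a moment while it holds something.
It also fails if it takes over 210 s, if anything falls off the work surface, if the arm or the gripper's body presses on something with over 40 N, if the wrist force passes 120 N, or if a joint passes its speed limit or range.

### The arm

A 6-joint arm with a two-finger parallel gripper is mounted at the origin on the work surface. World frame = base frame: x ahead of the robot, y to its left, z up, the work surface at z = 0. Lengths are in m, angles in rad, forces in N, time in s.
With the tool pointing down it reaches from about 0.425 to 0.95 m from the base axis. Payload 3.5 kg.
Tool frame: the origin (TCP) lies at the very end of the fingers, on their centre line; the grasp point (between the pads) lies 19 mm behind it; y points along the fingers, z is the direction in which the jaws open and shut, and the axes are right-handed (so a half turn about y gives the same grasp; the last joint's range is limited). The gripper opens to 85 mm and grips with 20 to 120 N. Pads are 22 mm wide; open, the fingers measure 114 mm over their backs; the gripper's body (76 mm by 85 mm) begins 54 mm behind the grasp point. The pads swing forward as they close: fully open they stand 13 mm farther back than shut.
Start: joints at [1.102, 0.286, 1.577, -0, 1.279, -0.15], TCP at [0.212, 0.641, 0.231] pointing down, gripper open.
Joint ranges: [-2.77, 2.77], [-0.9, 2.22], [0.21, 2.48], [-1.53, 4.67], [0.24, 2.81], [-2.84, 2.84]. Speed limits (rad/s): [2.79, 2.79, 3.14, 3.14, 3.14, 3.14].

### API

Orientations are given as a unit quaternion [x, y, z, w].
In Python, from plant import ctrl gives the robot as it stands. The module is installed in compiled form; this text tells all that it offers.
- The arm moves only by the tool jog_arm, never from a script. Its argument "deltas" is a list of rows, each a list of 3 entries, a list of its own where there are three numbers: the turn, a rotation vector about the tool's x, y, z in rad, then the shift along the tool's x, y, z in m, then the opening, from 0 (shut) to 1 (fully open). In form: [[[wx, wy, wz], [dx, dy, dz], gripper], ...]. A call has 1 to 10 rows; each row is the pose to reach, as a shift and turn from the pose measured when the call began, along the tool's axes at that moment; what a row does not reach only later rows make up. A row lasts 1/12 s, in which the tool goes at most 41.7 mm and 7.16 degrees, less where a joint would pass 70% of its speed; a pose out of reach is approached as far as the arm can. A call with a gripper value outside its range is refused whole. The fingers move at their own pace and stop on an object; "force" is the grip in N (left out, the last holds). Time passes only in rows, so rows that repeat a pose let the fingers close. It gives the time, the measured TCP pose, the force and the opening at its end, in the units of the state.
- ctrl.get_state(): the state, without advancing time (a new reading comes with each control period).
- ctrl.read_camera(name): name is "scene" or "top" or "wrist"; returns a dict with "pixels" (420x560x3 uint8, blue, green, red), "range_z" (420x560 float32, m along the optical axis (not along the pixel's ray), 0 where there is no reading), "fx", "fy", "cx", "cy" (pixels), "k1" (the pictures are not rectified: a ray, as slopes to the right and down, at radius r is drawn at 1 + k1 r^2 times it, then the intrinsics apply), "T" (4x4, takes a point from camera to world coordinates); the wrist camera has in their place "mount" (4x4, takes a point from camera to tool coordinates, whose origin is the TCP and whose axes are the tool frame's). Camera axes: x right, y up, looking along -z (the intrinsics and any distortion apply to the point x, -y, -z); pixel columns grow to the right and rows downward; lengths in m; the calibration is good to about 2 mm. A picture is of the moment at which its call begins: read the wrist's pose just before it.
- ctrl.sign_off(): hands the job in, once; it reports no verdict.
The state is a dict: "time": time; "qpos": joint angles; "dq": joint speeds; "joint_efforts": joint torques, N m; "eef_pos": TCP position; "tcp_rot": TCP orientation; "contact_force": force on the tool from outside, world axes, zero at the start; "wrist_torque": the same for the moment, N m; "opening": opening from 0.0 (shut) to 1.0 (fully open).
Only numpy, scipy, OpenCV 4.12 (cv2) and the standard library are available. Lean on these libraries where they do the work, as an engineer would, in place of code of your own. Each camera call takes 0.05 s, during which the arm holds its last target.

## Working session

There is one attempt and no reset: what is moved stays moved. The work goes in short steps, Python scripts to look and compute and a tool call to move; the robot and the scene stay as the last step left them, time stands still between calls to the robot, and variables do not carry over. Pictures are saved under pics/ and viewed, and the job is handed in when it is done.

Besides the shell and the picture viewer there is one more tool, called after "Request:" by a JSON object that holds its "method" and its "body", one argument or row to a line. jog_arm: Moves the arm, as the interface text tells. Its arguments: {"type":"object","properties":{"deltas":{"type":"array","items":{"type":"array"}},"force":{"type":"number"}},"required":["deltas"]}

```bash
mkdir -p pics; ls
python3 - <<'E'
from plant import ctrl
import cv2, numpy as np
s=ctrl.get_state(); print({k:np.round(v,3).tolist() for k,v in s.items()})
for n in ["scene","top","wrist"]:
    c=ctrl.read_camera(n); cv2.imwrite(f"pics/{n}0.png",c["pixels"])
    print(n,{k:np.round(v,4).tolist() for k,v in c.items() if k not in("pixels","range_z")},(c["range_z"]>0).mean())
E
```

```text
pics
{'time': 0.0, 'qpos': [1.102, 0.287, 1.578, -0.0, 1.279, -0.15], 'dq': [0.002, -0.0, -0.002, 0.002, -0.001, 0.0], 'joint_efforts': [-0.002, -40.598, -29.262, -0.0, 0.006, 0.0], 'eef_pos': [0.211, 0.64, 0.23], 'tcp_rot': [0.699, -0.113, 0.112, -0.697], 'contact_force': [0.666, -0.005, -1.153], 'wrist_torque': [0.048, 0.018, -0.066], 'opening': 1.001}
scene {'fx': 427.4099, 'fy': 427.4099, 'cx': 279.5565, 'cy': 208.0828, 'k1': 0.0383, 'T': [[0.8246, -0.4638, 0.3239, 0.9129], [0.5657, 0.6757, -0.4726, -0.4986], [0.0004, 0.5729, 0.8196, 0.9793], [0.0, 0.0, 0.0, 1.0]]} 0.9962882653061225
top {'fx': 387.4793, 'fy': 387.4793, 'cx': 288.3022, 'cy': 208.0677, 'k1': 0.029, 'T': [[0.0185, 0.9958, -0.0897, 0.4564], [-0.9998, 0.0185, -0.0009, 0.0263], [0.0007, 0.0897, 0.996, 1.1307], [0.0, 0.0, 0.0, 1.0]]} 0.9960841836734694
wrist {'fx': 369.144, 'fy': 369.144, 'cx': 274.6534, 'cy': 207.3747, 'k1': -0.0781, 'mount': [[-0.0002, -0.948, -0.3181, -0.0821], [-0.0, 0.3181, -0.948, -0.1426], [1.0, -0.0002, -0.0001, 0.001], [0.0, 0.0, 0.0, 1.0]]} 0.9958801020408163
```

View pics/scene0.png

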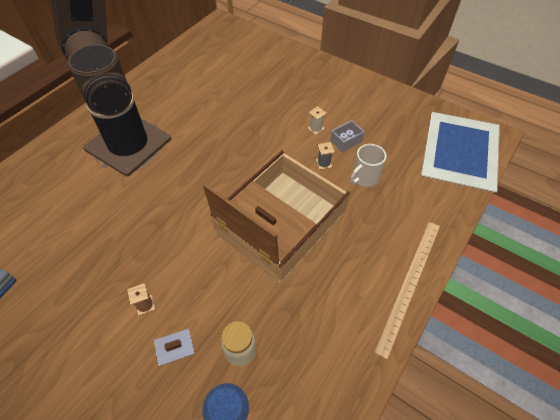

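View pics/top0.png

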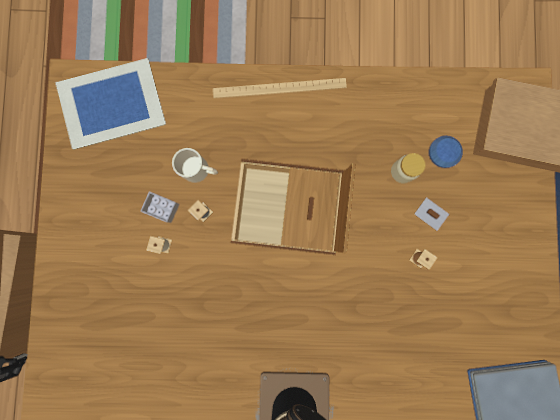

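View pics/wrist0.png

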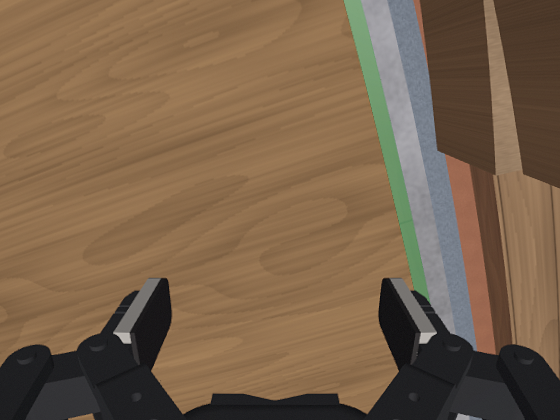

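The scene view shows three spools (317,120), (325,155), (141,299), plus the tin (347,135), tin lid (174,347), mug (369,165), jar (238,343), and the box with its cover on B and its flap open at 1.6–1.9 rad. The top view agrees: spools at (200,211), (159,244), (425,259); tin at (160,207); lid at (432,214). Next I'll measure positions from both cameras.

```bash
cat > h.py <<'E'
import numpy as np, cv2
from scipy.spatial.transform import Rotation as R
from plant import ctrl
def K(c): return np.array([[c["fx"],0,c["cx"]],[0,c["fy"],c["cy"]],[0,0,1.]])
def D(c): return np.array([c["k1"],0,0,0.])
def tool(s=None):
    s=s or ctrl.get_state(); T=np.eye(4); T[:3,:3]=R.from_quat(s["tcp_rot"]).as_matrix(); T[:3,3]=s["eef_pos"]; return T
def grab(name):
    s=ctrl.get_state(); c=ctrl.read_camera(name)
    if name=="wrist": c["T"]=tool(s)@np.array(c["mount"])
    c["T"]=np.array(c["T"]); return c
def cloud(c):
    h,w=c["range_z"].shape; u,v=np.meshgrid(np.arange(w),np.arange(h))
    p=cv2.undistortPoints(np.stack([u,v],-1).reshape(-1,1,2).astype(np.float64),K(c),D(c)).reshape(h,w,2)
    z=c["range_z"].astype(float); X=np.stack([p[...,0]*z,-p[...,1]*z,-z],-1)
    W=X@c["T"][:3,:3].T+c["T"][:3,3]; W[z<=0]=np.nan; return W
def proj(c,P):
    P=np.atleast_2d(P); X=(P-c["T"][:3,3])@c["T"][:3,:3]; X=X*[1,-1,-1]
    return cv2.projectPoints(X.reshape(-1,1,3),np.zeros(3),np.zeros(3),K(c),D(c))[0].reshape(-1,2)
E
python3 - <<'E'
from h import *
for n in ["top","scene"]:
    c=grab(n); W=cloud(c); x,y,z=W[...,0],W[...,1],W[...,2]
    rg=(x>0.25)&(x<0.95)&(abs(y)<0.75)
    print(n,"table z",np.nanmedian(z[rg]), np.nanpercentile(z[rg&(z<.02)],[5,95]))
    m=(rg&(z>0.02)&(z<0.25)).astype(np.uint8)
    k,lab,st,cen=cv2.connectedComponentsWithStats(m)
    for i in range(1,k):
        if st[i,4]<25: continue
        P=W[lab==i]; zt=np.percentile(P[:,2],90); T=P[P[:,2]>zt-0.006]
        r=cv2.minAreaRect((T[:,:2]*1000).astype(np.float32))
        print(cen[i].round(),st[i,4],"ztop %.3f"%zt,"mean",T.mean(0).round(3),"rect",np.round(r[0],0),np.round(r[1],0),round(r[2],1))
E
```

```text
top table z 0.00010360720379209987 [-0.00416025  0.00688578]
[521. 123.] 6086 ztop 0.079 mean [ 0.803 -0.618  0.077] rect [ 807. -626.] [210. 212.] 78.6
[445. 151.] 873 ztop 0.055 mean [ 0.727 -0.42   0.053] rect [ 727. -420.] [71. 72.] 62.6
[191. 165.] 680 ztop 0.095 mean [0.669 0.305 0.094] rect [671. 305.] [81. 78.] 71.6
[408. 167.] 696 ztop 0.101 mean [ 0.674 -0.305  0.099] rect [ 674. -305.] [61. 60.] 41.1
[307. 208.] 6613 ztop 0.170 mean [ 0.54  -0.112  0.208] rect [ 541. -114.] [ 12. 211.] 84.5
[158. 207.] 246 ztop 0.046 mean [0.55  0.395 0.044] rect [550. 394.] [84. 60.] 69.2
[199. 210.] 248 ztop 0.072 mean [0.542 0.275 0.069] rect [542. 275.] [40. 39.] 46.8
[433. 214.] 69 ztop 0.031 mean [ 0.548 -0.384  0.029] rect [ 547. -384.] [33. 15.] 55.8
[157. 245.] 266 ztop 0.072 mean [0.445 0.388 0.07 ] rect [445. 388.] [40. 40.] 76.6
[424. 259.] 276 ztop 0.071 mean [ 0.42  -0.349  0.069] rect [ 420. -349.] [39. 39.] 55.7
scene table z 0.0010598963590729982 [-0.00260277  0.00726777]
[316. 117.] 257 ztop 0.072 mean [0.446 0.386 0.071] rect [446. 386.] [41. 46.] 73.8
[347. 133.] 416 ztop 0.046 mean [0.552 0.393 0.045] rect [551. 392.] [84. 63.] 68.7
[325. 153.] 292 ztop 0.072 mean [0.544 0.274 0.07 ] rect [543. 274.] [41. 43.] 47.8
[368. 164.] 1046 ztop 0.094 mean [0.669 0.303 0.094] rect [669. 303.] [78. 81.] 35.4
[273. 216.] 8425 ztop 0.190 mean [ 0.549 -0.119  0.212] rect [ 542. -116.] [ 10. 213.] 84.6
[139. 297.] 433 ztop 0.072 mean [ 0.421 -0.352  0.07 ] rect [ 420. -351.] [40. 42.] 58.2
[238. 342.] 1154 ztop 0.102 mean [ 0.675 -0.308  0.101] rect [ 674. -307.] [60. 62.] 39.2
[172. 344.] 127 ztop 0.032 mean [ 0.548 -0.388  0.03 ] rect [ 548. -388.] [33. 17.] 53.2
[225. 403.] 1433 ztop 0.057 mean [ 0.727 -0.42   0.055] rect [ 724. -417.] [74. 59.] 33.9
```

Run:
```python
import cv2
a=cv2.imread("pics/top0.png"); cv2.imwrite("pics/topL.png",cv2.resize(a[130:270,120:370],None,fx=3.2,fy=3.2,interpolation=cv2.INTER_CUBIC))
cv2.imwrite("pics/topR.png",cv2.resize(a[130:280,370:480],None,fx=4,fy=4,interpolation=cv2.INTER_CUBIC))
```

```text
(no output)
```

View pics/topL.png

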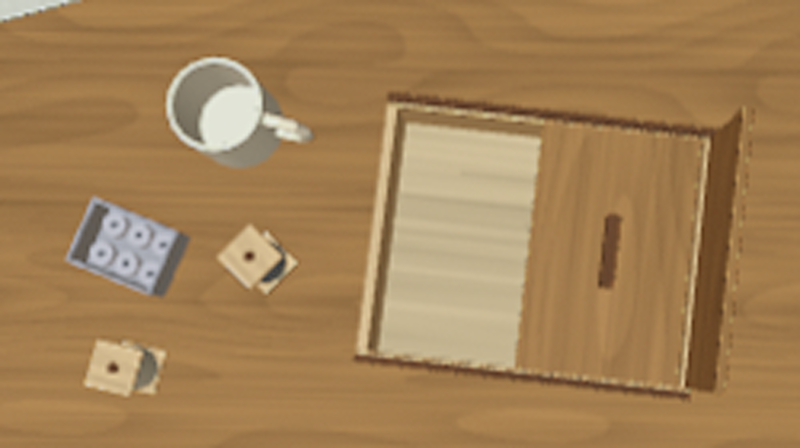

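View pics/topR.png

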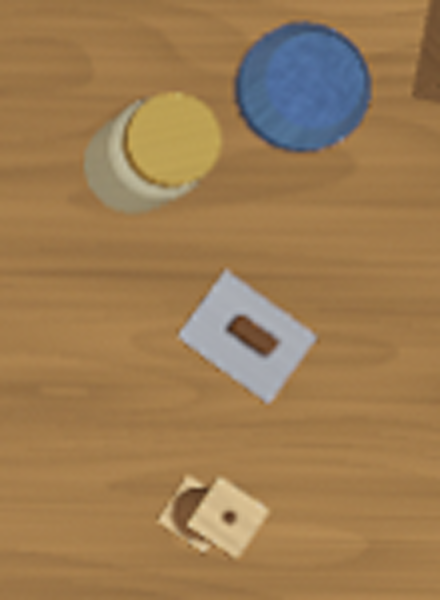

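The tin in the top view is open and upright, and the lid is grip-up. Now the box pose and the flap angle.

Run:
```python
from h import *
from scipy.optimize import least_squares
Ws={}
for n in ["top","scene"]:
    c=grab(n); W=cloud(c).reshape(-1,3); W=W[~np.isnan(W).any(1)]
    b=W[(W[:,0]>.38)&(W[:,0]<.72)&(abs(W[:,1])<.22)]; Ws[n]=(c,b)
    s=b[(b[:,2]>.076)&(b[:,2]<.098)]
    r=cv2.minAreaRect((s[:,:2]*1000).astype(np.float32)); print(n,np.round(r[0],1),np.round(r[1],1),r[2])
    f=b[b[:,2]>.13]; cen=f.mean(0); u,sv,vt=np.linalg.svd(f-cen,full_matrices=False); print(" flap cen",cen.round(4),"normal",vt[2].round(3),"long",vt[0].round(3),"zmax",np.percentile(f[:,2],99.5).round(3))
    g=b[(b[:,2]>.104)&(b[:,2]<.125)]; 
    print(" hi pts",len(g)); 
    r=cv2.minAreaRect((g[:,:2]*1000).astype(np.float32)); print(np.round(r[0],1),np.round(r[1],1),r[2])
    # floor of well A edge
    fl=b[(b[:,2]<.014)&(b[:,2]>.003)]
```

```text
top [554.8  29.8] [280.8 230.5] 84.68807220458984
 flap cen [ 0.5396 -0.111   0.1956] normal [0.093 0.992 0.086] long [-0.995  0.095 -0.009] zmax 0.229
 hi pts 207
[544.5 -66. ] [ 82.4 206.7] 84.52887725830078
scene [555.5  26.7] [287.9 232.9] 84.6083755493164
 flap cen [ 0.5495 -0.1183  0.1885] normal [0.092 0.996 0.02 ] long [ 0.996 -0.092 -0.005] zmax 0.229
 hi pts 401
[548.2 -71.8] [ 92.  211.1] 84.3292007446289
```

```bash
cat >> h.py <<'E'
BX=np.array([.555,.029,0]); BY=np.deg2rad(-5.35)
def box(p,bx=None,yaw=None):
    bx=BX if bx is None else bx; yaw=BY if yaw is None else yaw
    return np.atleast_2d(p)@R.from_euler('z',yaw).as_matrix().T+bx
E
python3 - <<'E'
from h import *
for n in ["top","scene"]:
    c=grab(n); W=cloud(c)
    b=W.reshape(-1,3); loc=(b-BX)@R.from_euler('z',BY).as_matrix()
    m=(loc[:,2]>.105)&(loc[:,2]<.12)&(abs(loc[:,0])<.06)&(loc[:,1]>-.11)&(loc[:,1]<0.1)
    l=loc[m]; print(n,"bar",len(l),l.mean(0).round(4),np.percentile(l,[2,98],axis=0).round(4).tolist())
    # strips
    for sg in (1,-1):
        m=(abs(loc[:,0]-sg*.1115)<.012)&(abs(loc[:,1])<.12)&(loc[:,2]>.0905)&(loc[:,2]<.1); l=loc[m]; print(" strip",sg,len(l),l[:,0].mean().round(4),np.polyfit(l[:,1],l[:,0],1).round(4))
    m=(abs(loc[:,0])<.09)&(loc[:,1]>.11)&(loc[:,1]<.16)&(loc[:,2]>.080)&(loc[:,2]<.09); l=loc[m]; print(" endwall",len(l),l[:,1].mean().round(4),np.percentile(l[:,1],[2,98]).round(4))
    img=c["pixels"].copy()
    sc=6 if n=="top" else 5
    x0,y0=(225,150) if n=="top" else (200,145)
    im=cv2.resize(img[y0:y0+115,x0:x0+(130)] if n=="top" else img[y0:y0+120,x0:x0+155],None,fx=sc,fy=sc,interpolation=cv2.INTER_CUBIC)
    def poly(P):
        q=proj(c,box(P)); q=((q-[x0,y0]+.5)*sc).astype(np.int32); cv2.polylines(im,[q.reshape(-1,1,2)],True,(0,0,255),1)
    for X,Y,Z in [((-.115,.115),(-.141,.141),.084),((-.105,.105),(.005,.133),.008),((-.03,.03),(-.075,-.063),.1135)]:
        poly([[X[0],Y[0],Z],[X[1],Y[0],Z],[X[1],Y[1],Z],[X[0],Y[1],Z]])
    for s in (1,-1):
        poly([[s*.108,-.14,.094],[s*.115,-.14,.094],[s*.115,.14,.094],[s*.108,.14,.094]])
    cv2.imwrite(f"pics/ov_{n}.png",im)
E
```

```text
top bar 104 [-0.0004 -0.0601  0.1122] [[-0.029, -0.066, 0.108], [0.0273, -0.0543, 0.1159]]
 strip 1 265 0.1089 [0.0179 0.1091]
 strip -1 297 -0.1095 [-0.0214 -0.1098]
 endwall 203 0.1368 [0.1329 0.141 ]
scene bar 128 [ 0.0032 -0.0631  0.112 ] [[-0.0275, -0.068, 0.1056], [0.0318, -0.0563, 0.1161]]
 strip 1 357 0.1103 [0.0246 0.1108]
 strip -1 214 -0.1083 [-0.0163 -0.1082]
 endwall 205 0.1351 [0.13  0.141]
```

View pics/ov_top.png

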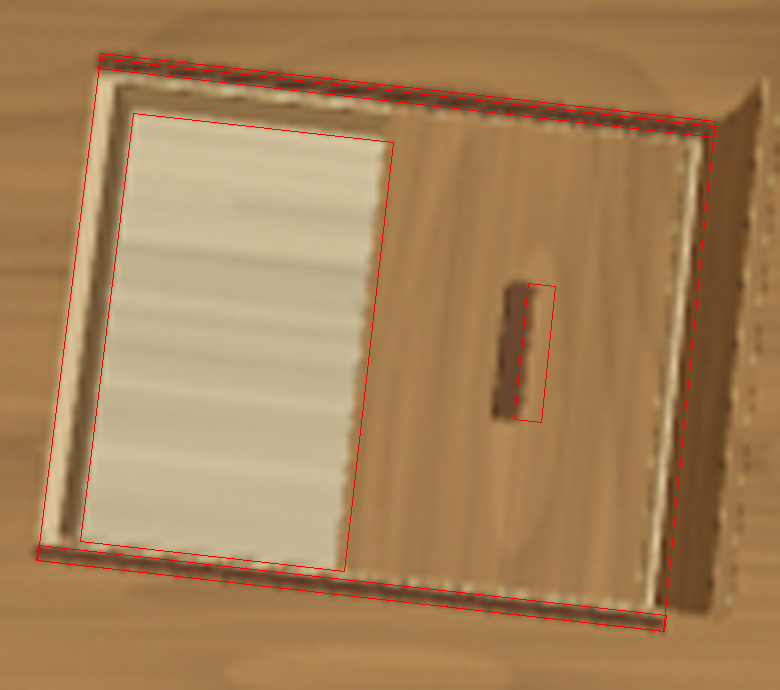

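View pics/ov_scene.png

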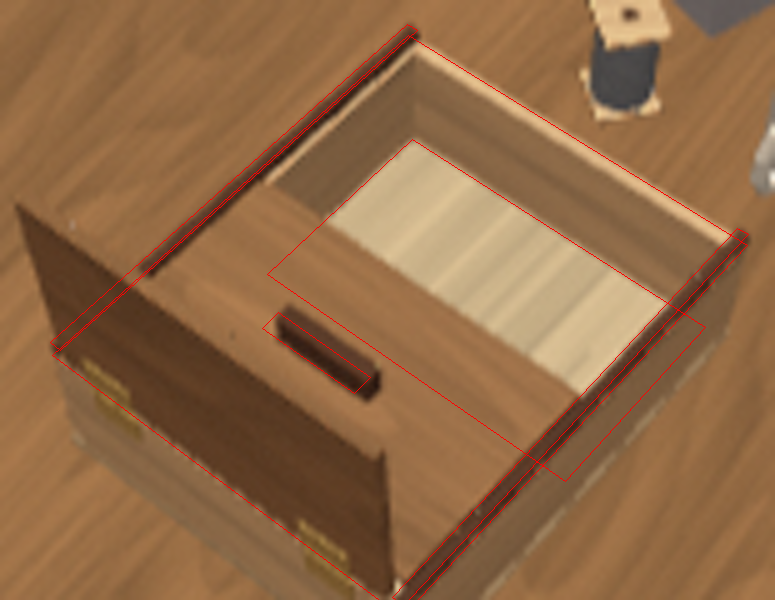

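The overlay matches the box to about 2 mm on the rim and strips in both views. The cover bar sits near box y −61 mm, so the cover is about 8 mm short of its stop. Next is a move planner.

```bash
cat >> h.py <<'E'
def plan(p,jaw=None,prefer=0,s=None):
    """p world TCP, jaw = yaw(deg) of jaw axis (mod 180); prints tool-frame turn & shift for tool straight down"""
    s=s or ctrl.get_state(); T=tool(s); Rm=T[:3,:3]
    cur=np.degrees(np.arctan2(Rm[1,2],Rm[0,2]))
    if jaw is None: jaw=cur
    d=(jaw-cur+90)%180-90 + 180*prefer
    y=np.radians(cur+d); z=np.array([np.cos(y),np.sin(y),0]); yy=np.array([0,0,-1.]); G=np.stack([np.cross(yy,z),yy,z],1)
    w=R.from_matrix(Rm.T@G).as_rotvec(); sh=Rm.T@(np.array(p)-T[:3,3])
    n=max(np.linalg.norm(sh)/.0417,np.degrees(np.linalg.norm(w))/7.16)
    print("turn",w.round(4).tolist(),"shift",sh.round(4).tolist(),"rows>=%.1f"%n,"| curyaw %.1f dyaw %.1f q6 %.2f"%(cur,d,s["qpos"][5]))
def st():
    s=ctrl.get_state(); T=tool(s); print("t %.2f"%s["time"],"pos",np.round(s["eef_pos"],4),"ydir",T[:3,1].round(3),"jawyaw %.1f"%np.degrees(np.arctan2(T[1,2],T[0,2])),"F",np.round(s["contact_force"],1),"op %.3f"%s["opening"],"q",np.round(s["qpos"],2)); return s
E
python3 - <<'E'
from h import *
st()
print(tool().round(3))
plan([.543,.2745,.16],47); plan([.543,.2745,.16],137)
E
```

```text
t 0.45 pos [0.2115 0.6409 0.2312] ydir [-0. -0. -1.] jawyaw 71.7 F [0.4 0.3 0.2] op 0.998 q [ 1.1   0.29  1.58 -0.    1.28 -0.15]
[[ 0.95  -0.     0.313  0.212]
 [-0.313 -0.     0.95   0.641]
 [ 0.    -1.    -0.     0.231]
 [ 0.     0.     0.     1.   ]]
turn [0.0001, 0.4317, 0.0] shift [0.4296, 0.0713, -0.2441] rows>=12.0 | curyaw 71.7 dyaw -24.7 q6 -0.15
turn [0.0001, -1.1391, -0.0001] shift [0.4296, 0.0713, -0.2441] rows>=12.0 | curyaw 71.7 dyaw 65.3 q6 -0.15
```

Request:
{"method": "jog_arm", "body": {
  "deltas": [
    [[0,0.432,0],[0.43,0.071,-0.244],1],
    [[0,0.432,0],[0.43,0.071,-0.244],1],
    [[0,0.432,0],[0.43,0.071,-0.244],1],
    [[0,0.432,0],[0.43,0.071,-0.244],1],
    [[0,0.432,0],[0.43,0.071,-0.244],1],
    [[0,0.432,0],[0.43,0.071,-0.244],1],
    [[0,0.432,0],[0.43,0.071,-0.244],1],
    [[0,0.432,0],[0.43,0.071,-0.244],1],
    [[0,0.432,0],[0.43,0.071,-0.244],1],
    [[0,0.432,0],[0.43,0.071,-0.244],1]
  ],
  "force": 40
}}

```text
time: 1.28
eef_pos: [0.4895, 0.3336, 0.1722]
tcp_rot: [-0.658, 0.259, -0.259, 0.658]
contact_force: [0.7, 0.7, -1.0]
opening: 1.002
```

```bash
cat > look.py <<'E'
from h import *
import sys
# list small objects seen by the camera given
def objs(n,zmin=.02,save=None):
    c=grab(n); W=cloud(c); x,y,z=W[...,0],W[...,1],W[...,2]
    m=((x>.3)&(x<.95)&(abs(y)<.7)&(z>zmin)&(z<.13)).astype(np.uint8)
    k,lab,s,cen=cv2.connectedComponentsWithStats(m)
    for i in range(1,k):
        if s[i,4]<40: continue
        P=W[lab==i]; zt=np.percentile(P[:,2],90); T=P[P[:,2]>zt-.006]
        r=cv2.minAreaRect((T[:,:2]*1000).astype(np.float32))
        print(n,"px",cen[i].round(),s[i,4],"ztop %.3f"%zt,"ctr",np.round(r[0],0),"size",np.round(r[1],0),"ang",round(r[2],1))
    if save: cv2.imwrite(save,c["pixels"])
if __name__=="__main__":
    st()
    for a in sys.argv[2:]: objs(a,save=f"pics/{a}_{sys.argv[1]}.png")
E
python3 look.py 1 wrist; python3 -c "
from h import *
plan([.543,.2745,.11],47); plan([.543,.2745,.042],47)"
```

```text
t 1.28 pos [0.4895 0.3336 0.1722] ydir [ 0.001  0.    -1.   ] jawyaw 47.0 F [ 0.7  0.7 -1. ] op 1.002 q [ 0.43  0.16  1.84 -0.    1.14 -0.39]
wrist px [287. 105.] 3912 ztop 0.071 ctr [445. 388.] size [40. 40.] ang 77.3
wrist px [389. 197.] 4044 ztop 0.045 ctr [552. 395.] size [81. 62.] ang 68.7
wrist px [266. 292.] 3305 ztop 0.071 ctr [542. 276.] size [40. 41.] ang 47.0
wrist px [ 89. 315.] 2657 ztop 0.094 ctr [455. 156.] size [51.  8.] ang 84.8
wrist px [361. 360.] 4751 ztop 0.091 ctr [643. 291.] size [22. 66.] ang 33.7
wrist px [190. 371.] 4072 ztop 0.083 ctr [546. 169.] size [10. 57.] ang 84.9
wrist px [ 83. 417.] 101 ztop 0.055 ctr [521.  38.] size [ 3. 15.] ang 88.1
turn [0.0014, -0.0051, 0.0049] shift [0.0722, 0.0612, -0.0053] rows>=2.3 | curyaw 46.7 dyaw 0.3 q6 -0.40
turn [0.0014, -0.0051, 0.0049] shift [0.0719, 0.1292, -0.0052] rows>=3.5 | curyaw 46.7 dyaw 0.3 q6 -0.40
```

View pics/wrist_1.png

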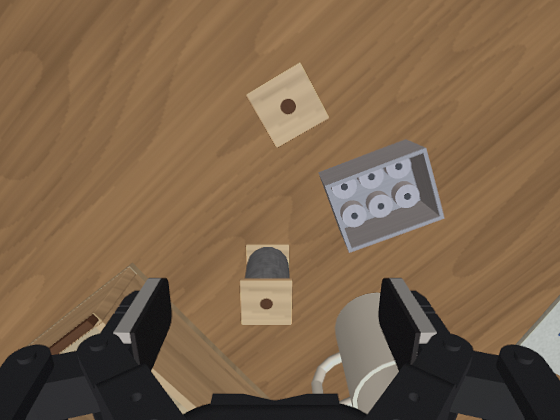

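The wrist view shows S2 at (266,292) aligned with the jaws, S1 at (288,105) and the tin at (380,195). The positions agree with the fixed cameras to about 2 mm. Grasping S2.

Request:
{"method": "jog_arm", "body": {
  "deltas": [
    [[0,0,0],[0.04,0.01,-0.003],1],
    [[0,0,0],[0.0715,0.02,-0.0045],1],
    [[0,0,0],[0.0715,0.06,-0.0045],1],
    [[0,0,0],[0.0715,0.095,-0.0045],1],
    [[0,0,0],[0.0715,0.129,-0.0045],1],
    [[0,0,0],[0.0715,0.129,-0.0045],1],
    [[0,0,0],[0.0715,0.129,-0.0045],0],
    [[0,0,0],[0.0715,0.129,-0.0045],0],
    [[0,0,0],[0.0715,0.129,-0.0045],0],
    [[0,0,0],[0.0715,0.129,-0.0045],0]
  ],
  "force": 40
}}

```text
time: 2.17
eef_pos: [0.5451, 0.2762, 0.0457]
tcp_rot: [-0.657, 0.258, -0.264, 0.657]
contact_force: [-6.5, -5.4, 20.8]
opening: 0.464
```

```bash
python3 look.py 2 wrist; python3 -c "
from h import *
print(box([[-.065,.069,0],[0,.069,0],[.065,.069,0]]))
plan([.544,.275,.18],47);p=box([.062,.069,.18])[0]; plan(p,84.65); plan(p,84.65,1)"
```

```text
t 2.17 pos [0.5451 0.2762 0.0457] ydir [ 0.008 -0.003 -1.   ] jawyaw 46.7 F [-6.5 -5.4 20.8] op 0.464 q [ 0.31  0.36  1.86 -0.01  0.92 -0.51]
wrist px [469. 116.] 10829 ztop 0.045 ctr [550. 390.] size [73. 61.] ang 68.7
wrist px [262. 347.] 64416 ztop 0.124 ctr [538. 284.] size [126.  19.] ang 46.9
[[0.49671668 0.10375998 0.        ]
 [0.56143352 0.09769942 0.        ]
 [0.62615037 0.09163885 0.        ]]
turn [-0.0036, -0.0047, 0.0078] shift [0.001, -0.1343, -0.0012] rows>=3.2 | curyaw 46.7 dyaw 0.3 q6 -0.51
turn [-0.0009, -0.6618, 0.0087] shift [0.1841, -0.1331, -0.0803] rows>=5.8 | curyaw 46.7 dyaw 37.9 q6 -0.51
turn [-0.0112, 2.4798, -0.0011] shift [0.1841, -0.1331, -0.0803] rows>=19.8 | curyaw 46.7 dyaw 217.9 q6 -0.51
```

View pics/wrist_2.png

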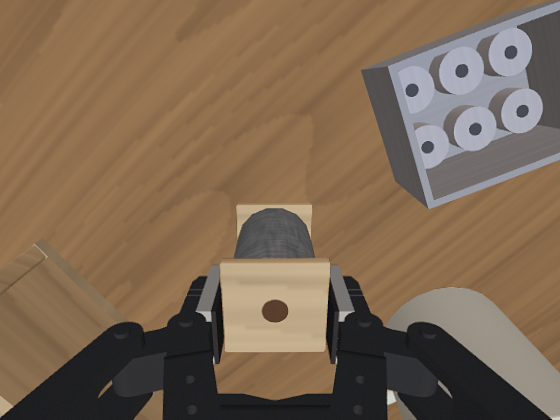

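S2 is gripped: opening 0.464, about 39 mm. The mug is clear at right. Lifting and carrying to slot x=+62.

Request:
{"method": "jog_arm", "body": {
  "deltas": [
    [[0,0,0],[0.001,-0.04,-0.001],0],
    [[0,0,0],[0.001,-0.08,-0.001],0],
    [[0,0,0],[0.001,-0.115,-0.001],0],
    [[0,0,0],[0.002,-0.134,-0.002],0],
    [[0,-0.12,0],[0.04,-0.134,-0.018],0],
    [[0,-0.24,0],[0.08,-0.134,-0.035],0],
    [[0,-0.36,0],[0.12,-0.134,-0.052],0],
    [[0,-0.48,0],[0.155,-0.134,-0.068],0],
    [[0,-0.6,0],[0.184,-0.134,-0.08],0],
    [[0,-0.662,0],[0.184,-0.134,-0.08],0]
  ]
}}

```text
time: 3.05
eef_pos: [0.6261, 0.0861, 0.1827]
tcp_rot: [0.708, -0.028, 0.038, -0.705]
contact_force: [-0.9, 0.8, -1.0]
opening: 0.461
```

```bash
python3 look.py 3 wrist; python3 -c "
from h import *
p=box([.062,.069,.14])[0]; plan(p,84.65);p=box([.062,.069,.0525])[0]; plan(p,84.65)"
```

```text
t 3.05 pos [0.6261 0.0861 0.1827] ydir [ 0.013 -0.006 -1.   ] jawyaw 84.6 F [-0.9  0.8 -1. ] op 0.461 q [-0.02  0.23  1.74 -0.01  1.16 -1.5 ]
wrist px [104. 140.] 57030 ztop 0.093 ctr [573. -32.] size [160. 184.] ang 84.4
wrist px [370. 149.] 10880 ztop 0.085 ctr [591. 144.] size [ 48. 180.] ang 84.4
wrist px [521. 218.] 7833 ztop 0.091 ctr [672. 280.] size [75. 30.] ang 9.6
turn [0.0023, 0.0007, 0.0112] shift [-0.0025, 0.0424, 0.0031] rows>=1.0 | curyaw 84.7 dyaw -0.0 q6 -1.50
turn [0.0023, 0.0007, 0.0112] shift [-0.0035, 0.1298, 0.0033] rows>=3.1 | curyaw 84.7 dyaw -0.0 q6 -1.50
```

View pics/wrist_3.png

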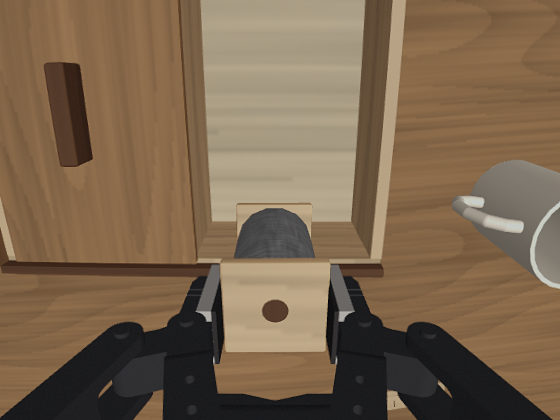

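The spool is held straight and well A is empty below it. Lowering and releasing.

Request:
{"method": "jog_arm", "body": {
  "deltas": [
    [[0.002,0,0.011],[-0.0025,0.04,0.003],0],
    [[0.002,0,0.011],[-0.003,0.075,0.003],0],
    [[0.002,0,0.011],[-0.003,0.105,0.003],0],
    [[0.002,0,0.011],[-0.0035,0.128,0.0033],0],
    [[0.002,0,0.011],[-0.0035,0.128,0.0033],0],
    [[0.002,0,0.011],[-0.0035,0.128,0.0033],0.68],
    [[0.002,0,0.011],[-0.0035,0.128,0.0033],0.68],
    [[0.002,0,0.011],[-0.0035,0.128,0.0033],0.68],
    [[0.002,0,0.011],[-0.0035,0.09,0.0033],0.68],
    [[0.002,0,0.011],[-0.0035,0.04,0.0033],0.68]
  ]
}}

```text
time: 3.93
eef_pos: [0.6193, 0.0926, 0.1314]
tcp_rot: [0.706, -0.036, 0.03, -0.706]
contact_force: [0.6, -0.1, -0.0]
opening: 0.677
```

```bash
python3 look.py 4 top wrist; python3 -c "
from h import *
plan([.4455,.3875,.17],77)"
```

```text
t 3.93 pos [0.6193 0.0926 0.1314] ydir [-0.008 -0.    -1.   ] jawyaw 84.7 F [ 0.6 -0.1 -0. ] op 0.677 q [-0.01  0.28  1.77 -0.    1.09 -1.49]
top px [519. 123.] 5684 ztop 0.079 ctr [ 807. -621.] size [199. 212.] ang 78.6
top px [445. 151.] 875 ztop 0.055 ctr [ 726. -418.] size [72. 70.] ang 6.2
top px [191. 165.] 676 ztop 0.095 ctr [670. 305.] size [82. 79.] ang 76.3
top px [408. 167.] 699 ztop 0.101 ctr [ 674. -306.] size [61. 60.] ang 45.5
top px [312. 210.] 4724 ztop 0.094 ctr [549. -32.] size [156. 231.] ang 84.9
top px [158. 208.] 244 ztop 0.046 ctr [551. 394.] size [84. 60.] ang 69.3
top px [433. 214.] 69 ztop 0.031 ctr [ 548. -385.] size [33. 14.] ang 52.2
top px [157. 245.] 270 ztop 0.072 ctr [445. 388.] size [40. 40.] ang 77.1
top px [424. 259.] 276 ztop 0.071 ctr [ 420. -349.] size [40. 40.] ang 56.9
wrist px [163. 168.] 81199 ztop 0.093 ctr [583.  29.] size [222. 176.] ang 84.7
wrist px [526. 231.] 6769 ztop 0.085 ctr [672. 261.] size [54. 31.] ang 4.0
turn [-0.0023, 0.1344, 0.0168] shift [-0.2081, -0.0294, 0.2769] rows>=8.3 | curyaw 84.7 dyaw -7.7 q6 -1.49
```

View pics/wrist_4.png

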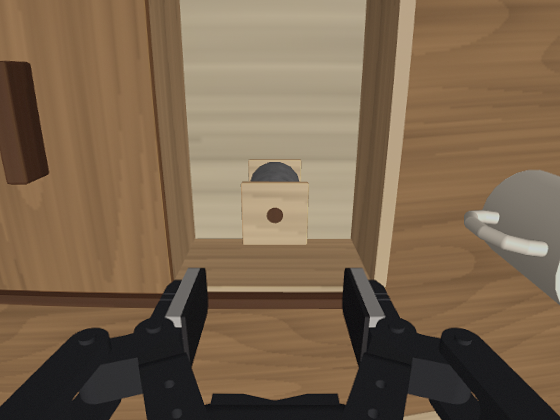

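S2 stands in the well at (275,215). Next is S1, still at (445,388).

Request:
{"method": "jog_arm", "body": {
  "deltas": [
    [[0,0,0],[-0.01,-0.03,0.02],1],
    [[0,0.134,0.016],[-0.208,-0.03,0.277],1],
    [[0,0.134,0.016],[-0.208,-0.03,0.277],1],
    [[0,0.134,0.016],[-0.208,-0.03,0.277],1],
    [[0,0.134,0.016],[-0.208,-0.03,0.277],1],
    [[0,0.134,0.016],[-0.208,-0.03,0.277],1],
    [[0,0.134,0.016],[-0.208,-0.03,0.277],1],
    [[0,0.134,0.016],[-0.208,-0.03,0.277],1],
    [[0,0.134,0.016],[-0.208,-0.03,0.277],1],
    [[0,0.134,0.016],[-0.208,-0.03,0.277],1]
  ]
}}

```text
time: 4.87
eef_pos: [0.442, 0.3923, 0.1715]
tcp_rot: [-0.701, 0.078, -0.078, 0.705]
contact_force: [-0.1, 0.8, -0.3]
opening: 0.998
```

```bash
python3 look.py 5 top wrist; python3 -c "
from h import *
plan([.4455,.3875,.044],77)"
```

```text
t 4.87 pos [0.442  0.3923 0.1715] ydir [ 0.001  0.005 -1.   ] jawyaw 77.4 F [-0.1  0.8 -0.3] op 0.998 q [ 0.55  0.16  1.84  0.    1.14 -0.8 ]
top px [519. 123.] 5679 ztop 0.079 ctr [ 807. -622.] size [200. 212.] ang 78.7
top px [445. 151.] 875 ztop 0.055 ctr [ 727. -419.] size [70. 72.] ang 64.5
top px [191. 165.] 674 ztop 0.095 ctr [671. 305.] size [81. 78.] ang 72.2
top px [408. 167.] 698 ztop 0.101 ctr [ 674. -306.] size [61. 60.] ang 46.5
top px [301. 207.] 5739 ztop 0.094 ctr [555.  30.] size [280. 231.] ang 84.8
top px [265. 183.] 231 ztop 0.080 ctr [620.  94.] size [40. 40.] ang 84.7
top px [158. 207.] 241 ztop 0.046 ctr [550. 394.] size [83. 60.] ang 69.3
top px [433. 214.] 66 ztop 0.032 ctr [ 547. -384.] size [32. 15.] ang 56.0
top px [158. 243.] 199 ztop 0.071 ctr [446. 388.] size [40. 38.] ang 74.4
top px [424. 259.] 276 ztop 0.071 ctr [ 420. -349.] size [40. 40.] ang 56.0
wrist px [269. 205.] 3558 ztop 0.071 ctr [445. 387.] size [40. 40.] ang 76.7
wrist px [ 37. 302.] 6016 ztop 0.083 ctr [483. 175.] size [11. 59.] ang 82.9
wrist px [307. 306.] 3968 ztop 0.045 ctr [552. 394.] size [81. 62.] ang 69.2
wrist px [234. 391.] 1125 ztop 0.038 ctr [638. 310.] size [67. 20.] ang 80.8
wrist px [ 83. 417.] 100 ztop 0.072 ctr [602. 167.] size [ 2. 13.] ang 80.5
turn [-0.003, 0.0034, 0.0018] shift [0.0008, 0.1272, -0.0015] rows>=3.1 | curyaw 77.2 dyaw -0.2 q6 -0.80
```

View pics/wrist_5.png

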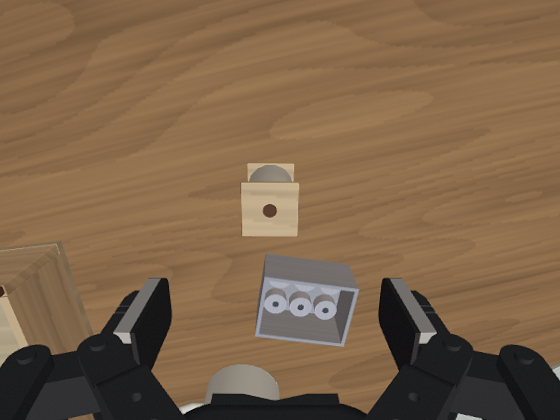

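S1 is at (269,210), aligned with the jaws. Grasping it.

Request:
{"method": "jog_arm", "body": {
  "deltas": [
    [[-0.003,0,0.002],[0.001,0.04,-0.001],1],
    [[-0.003,0,0.002],[0.001,0.08,-0.001],1],
    [[-0.003,0,0.002],[0.001,0.11,-0.001],1],
    [[-0.003,0,0.002],[0.001,0.127,-0.001],1],
    [[-0.003,0,0.002],[0.001,0.127,-0.001],1],
    [[-0.003,0,0.002],[0.001,0.127,-0.001],0],
    [[-0.003,0,0.002],[0.001,0.127,-0.001],0],
    [[-0.003,0,0.002],[0.001,0.127,-0.001],0],
    [[-0.003,0,0.002],[0.001,0.127,-0.001],0],
    [[-0.003,0,0.002],[0.001,0.125,-0.001],0]
  ]
}}

```text
time: 5.8
eef_pos: [0.4468, 0.3883, 0.0479]
tcp_rot: [-0.702, 0.078, -0.08, 0.703]
contact_force: [0.2, 0.4, 0.3]
opening: 0.458
```

```bash
python3 -c "
from h import *
st();p=box([0,.069,.18])[0]; plan(p,84.65)"
```

```text
t 5.80 pos [0.4468 0.3883 0.0479] ydir [ 0.002  0.001 -1.   ] jawyaw 77.2 F [0.2 0.4 0.3] op 0.458 q [ 0.54  0.32  1.9   0.    0.92 -0.8 ]
turn [-0.0017, -0.1302, 0.002] shift [0.1764, -0.1322, -0.2578] rows>=8.1 | curyaw 77.2 dyaw 7.5 q6 -0.80
```

Request:
{"method": "jog_arm", "body": {
  "deltas": [
    [[0,0,0],[0,-0.04,0],0],
    [[0,0,0],[0,-0.08,0],0],
    [[0,0,0],[0,-0.12,0],0],
    [[0,-0.13,0],[0.02,-0.132,-0.03],0],
    [[0,-0.13,0],[0.043,-0.132,-0.064],0],
    [[0,-0.13,0],[0.066,-0.132,-0.097],0],
    [[0,-0.13,0],[0.089,-0.132,-0.131],0],
    [[0,-0.13,0],[0.112,-0.132,-0.165],0],
    [[0,-0.13,0],[0.135,-0.132,-0.198],0],
    [[0,-0.13,0],[0.158,-0.132,-0.231],0]
  ]
}}

```text
time: 6.63
eef_pos: [0.5498, 0.1262, 0.1807]
tcp_rot: [-0.706, 0.032, -0.034, 0.707]
contact_force: [0.8, 0.2, 0.3]
opening: 0.46
```

```bash
python3 look.py 6 wrist; python3 -c "
from h import *
p=box([0,.069,.0575])[0]; plan(p,84.65)"
```

```text
t 6.63 pos [0.5498 0.1262 0.1807] ydir [ 0.004  0.002 -1.   ] jawyaw 84.7 F [0.8 0.2 0.3] op 0.460 q [ 0.05  0.09  1.9   0.    1.15 -1.43]
wrist px [113. 190.] 57111 ztop 0.094 ctr [530.   4.] size [176. 342.] ang 49.5
wrist px [547. 157.] 1403 ztop 0.045 ctr [551. 354.] size [41. 16.] ang 2.5
wrist px [231. 251.] 55 ztop 0.036 ctr [604.  84.] size [1. 7.] ang 27.9
wrist px [490. 311.] 11830 ztop 0.093 ctr [666. 307.] size [82. 73.] ang 43.6
wrist px [274. 359.] 2130 ztop 0.094 ctr [675. 114.] size [91.  9.] ang 84.7
turn [0.0029, -0.0044, 0.0069] shift [0.01, 0.1236, -0.0209] rows>=3.0 | curyaw 84.4 dyaw 0.3 q6 -1.44
```

View pics/wrist_6.png

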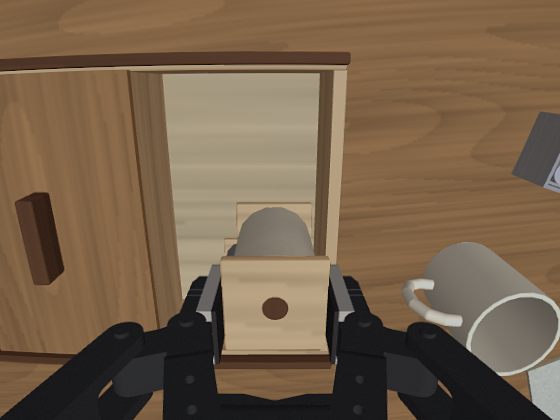

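The spool is still firmly held above the well. Lowering to slot x=0.

Request:
{"method": "jog_arm", "body": {
  "deltas": [
    [[0.003,-0.004,0.007],[0.01,0.01,-0.021],0],
    [[0.003,-0.004,0.007],[0.01,0.045,-0.021],0],
    [[0.003,-0.004,0.007],[0.01,0.08,-0.021],0],
    [[0.003,-0.004,0.007],[0.01,0.11,-0.021],0],
    [[0.003,-0.004,0.007],[0.01,0.124,-0.021],0],
    [[0.003,-0.004,0.007],[0.01,0.124,-0.021],0],
    [[0.003,-0.004,0.007],[0.01,0.124,-0.021],0.68],
    [[0.003,-0.004,0.007],[0.01,0.124,-0.021],0.68],
    [[0.003,-0.004,0.007],[0.01,0.124,-0.021],0.68],
    [[0.003,-0.004,0.007],[0.01,0.084,-0.021],0.68]
  ]
}}

```text
time: 7.52
eef_pos: [0.5553, 0.0978, 0.0898]
tcp_rot: [0.706, -0.039, 0.027, -0.706]
contact_force: [-0.8, 0.2, -1.2]
opening: 0.682
```

```bash
python3 -c "
from h import *
st();
T=tool().copy()
plan([.5,.05,.33],70);plan([.42,-.35,.2],57);plan([.42,-.35,.2],-33)"
```

```text
t 7.52 pos [0.5553 0.0978 0.0898] ydir [-0.016  0.    -1.   ] jawyaw 84.6 F [-0.8  0.2 -1.2] op 0.682 q [-0.01  0.21  1.95  0.    1.   -1.48]
turn [0.0033, 0.2552, -0.0158] shift [-0.0544, -0.2393, -0.0531] rows>=6.0 | curyaw 84.6 dyaw -14.6 q6 -1.48
turn [0.0051, 0.4821, -0.0155] shift [-0.0945, -0.1082, -0.4586] rows>=11.5 | curyaw 84.6 dyaw -27.6 q6 -1.48
turn [-0.0076, -1.0886, -0.0151] shift [-0.0945, -0.1082, -0.4586] rows>=11.5 | curyaw 84.6 dyaw 62.4 q6 -1.48
```

Request:
{"method": "jog_arm", "body": {
  "deltas": [
    [[0,0,-0.016],[0,-0.04,0],0.68],
    [[0,0,-0.016],[0,-0.08,0],0.68],
    [[0,0.06,-0.016],[-0.02,-0.12,-0.02],0.9],
    [[0,0.12,-0.016],[-0.03,-0.16,-0.03],1],
    [[0,0.18,-0.016],[-0.04,-0.19,-0.04],1],
    [[0,0.25,-0.016],[-0.045,-0.22,-0.06],1],
    [[0,0.3,-0.016],[-0.05,-0.24,-0.1],1],
    [[0,0.35,-0.016],[-0.055,-0.24,-0.14],1],
    [[0,0.42,-0.016],[-0.06,-0.24,-0.18],1],
    [[0,0.48,-0.016],[-0.07,-0.24,-0.22],1]
  ]
}}

```text
time: 8.35
eef_pos: [0.4686, -0.1162, 0.333]
tcp_rot: [0.68, -0.199, 0.202, -0.676]
contact_force: [1.3, -0.6, 0.1]
opening: 1.0
```

```bash
python3 look.py 7 top; python3 -c "
from h import *
plan([.42,-.35,.24],57)"
```

```text
t 8.35 pos [ 0.4686 -0.1162  0.333 ] ydir [ 0.003 -0.007 -1.   ] jawyaw 57.0 F [ 1.3 -0.6  0.1] op 1.000 q [-0.45 -0.22  1.91 -0.    1.44 -1.45]
top px [519. 123.] 5675 ztop 0.079 ctr [ 806. -622.] size [199. 211.] ang 78.3
top px [445. 151.] 874 ztop 0.055 ctr [ 728. -420.] size [71. 71.] ang 51.5
top px [191. 164.] 673 ztop 0.095 ctr [670. 305.] size [81. 79.] ang 76.7
top px [408. 167.] 696 ztop 0.101 ctr [ 674. -306.] size [61. 60.] ang 48.2
top px [300. 207.] 5576 ztop 0.094 ctr [555.  30.] size [279. 230.] ang 84.6
top px [265. 183.] 231 ztop 0.080 ctr [620.  94.] size [40. 40.] ang 83.9
top px [158. 208.] 241 ztop 0.045 ctr [551. 395.] size [83. 60.] ang 69.1
top px [262. 205.] 225 ztop 0.079 ctr [558.  99.] size [40. 40.] ang 84.4
top px [433. 214.] 65 ztop 0.032 ctr [ 547. -385.] size [32. 15.] ang 55.7
top px [432. 262.] 40 ztop 0.072 ctr [ 411. -362.] size [ 9. 39.] ang 61.1
turn [0.0105, -0.0088, 0.0056] shift [0.0864, 0.0952, -0.2142] rows>=6.0 | curyaw 56.5 dyaw 0.5 q6 -1.45
```

View pics/top_7.png

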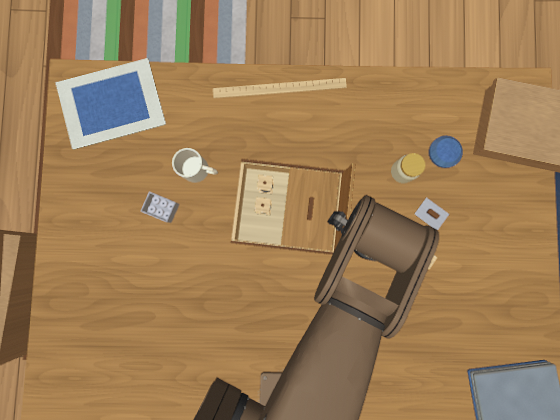

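Two spools now stand in well A, at (265,183) and (262,205). Continuing to S3.

Request:
{"method": "jog_arm", "body": {
  "deltas": [
    [[0.01,-0.009,0.006],[0.02,0.0,-0.04],1],
    [[0.01,-0.009,0.006],[0.035,0.0,-0.08],1],
    [[0.01,-0.009,0.006],[0.05,0.02,-0.12],1],
    [[0.01,-0.009,0.006],[0.065,0.05,-0.15],1],
    [[0.01,-0.009,0.006],[0.08,0.08,-0.18],1],
    [[0.01,-0.009,0.006],[0.086,0.095,-0.2],1],
    [[0.01,-0.009,0.006],[0.086,0.12,-0.214],1],
    [[0.01,-0.009,0.006],[0.086,0.12,-0.214],1],
    [[0.01,-0.009,0.006],[0.086,0.12,-0.214],1]
  ]
}}

```text
time: 9.15
eef_pos: [0.4188, -0.3495, 0.2137]
tcp_rot: [-0.677, 0.203, -0.2, 0.679]
contact_force: [0.5, 0.2, 1.0]
opening: 1.001
```

```bash
python3 look.py 8 wrist; python3 -c "
from h import *
plan([.4205,-.35,.046],57)"
```

```text
t 9.15 pos [ 0.4188 -0.3495  0.2137] ydir [-0.003  0.003 -1.   ] jawyaw 56.9 F [0.5 0.2 1. ] op 1.001 q [-0.88  0.02  1.91 -0.    1.22 -1.87]
wrist px [546.  76.] 3394 ztop 0.058 ctr [ 451. -102.] size [16. 55.] ang 68.6
wrist px [273. 191.] 2621 ztop 0.071 ctr [ 421. -351.] size [40. 40.] ang 56.3
wrist px [312. 299.] 526 ztop 0.030 ctr [ 548. -386.] size [34. 15.] ang 54.4
wrist px [452. 327.] 204 ztop 0.048 ctr [ 658. -276.] size [26.  3.] ang 30.1
wrist px [361. 398.] 711 ztop 0.044 ctr [ 689. -407.] size [37. 10.] ang 69.0
wrist px [462. 417.] 65 ztop 0.101 ctr [ 700. -314.] size [16.  8.] ang 47.5
turn [-0.0, -0.0004, -0.0001] shift [0.0007, 0.1698, -0.0] rows>=4.1 | curyaw 57.0 dyaw 0.0 q6 -1.87
```

View pics/wrist_8.png

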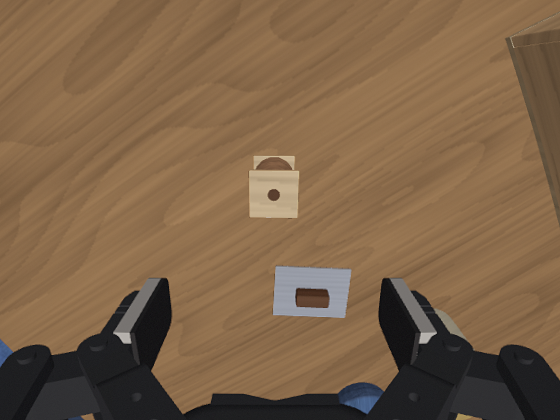

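S3 is centred at (273,193) and the lid is below it at (312,292). Grasping S3.

Request:
{"method": "jog_arm", "body": {
  "deltas": [
    [[0,0,0],[0.001,0.04,0],1],
    [[0,0,0],[0.001,0.08,0],1],
    [[0,0,0],[0.001,0.12,0],1],
    [[0,0,0],[0.001,0.15,0],1],
    [[0,0,0],[0.001,0.169,0],1],
    [[0,0,0],[0.001,0.169,0],0],
    [[0,0,0],[0.001,0.169,0],0],
    [[0,0,0],[0.001,0.169,0],0],
    [[0,0,0],[0.001,0.169,0],0],
    [[0,0,0],[0.001,0.167,0],0]
  ]
}}

```text
time: 10.03
eef_pos: [0.4222, -0.3514, 0.0514]
tcp_rot: [0.679, -0.199, 0.202, -0.677]
contact_force: [0.4, -0.3, -1.1]
opening: 0.456
```

Request:
{"method": "jog_arm", "body": {
  "deltas": [
    [[0,0,0],[0,-0.04,0],0],
    [[0,0,0],[0,-0.08,0],0],
    [[0,0,0],[0,-0.12,0],0],
    [[0,0,0],[0,-0.16,0],0],
    [[0,0,0],[0,-0.2,0],0],
    [[0,0,0],[0,-0.24,0],0],
    [[0,0,0],[0,-0.27,0],0],
    [[0,0,0],[0,-0.29,0],0],
    [[0,0,0],[0,-0.3,0],0]
  ]
}}

```text
time: 10.78
eef_pos: [0.4219, -0.351, 0.3574]
tcp_rot: [0.681, -0.197, 0.205, -0.675]
contact_force: [0.0, -0.2, -0.3]
opening: 0.457
```

```bash
python3 look.py 9 wrist; python3 -c "
from h import *
p=box([-.062,.069,.345])[0];print(p); plan(p,84.65)"
```

```text
t 10.78 pos [ 0.4219 -0.351   0.3574] ydir [ 0.009 -0.01  -1.   ] jawyaw 57.0 F [ 0.  -0.2 -0.3] op 0.457 q [-0.88 -0.07  1.74  0.    1.46 -1.87]
wrist px [506. 100.] 10311 ztop 0.119 ctr [ 541. -114.] size [  8. 212.] ang 83.0
wrist px [313. 237.] 61 ztop 0.031 ctr [ 556. -376.] size [ 7. 15.] ang 58.0
wrist px [401. 288.] 3366 ztop 0.101 ctr [ 674. -307.] size [62. 62.] ang 49.9
wrist px [323. 349.] 159 ztop 0.052 ctr [ 714. -452.] size [ 9. 45.] ang 66.0
wrist px [268. 382.] 2310 ztop 0.077 ctr [ 727. -546.] size [81. 27.] ang 76.4
[0.49970361 0.10348026 0.345     ]
turn [0.0071, -0.4825, 0.0118] shift [-0.1826, 0.0084, 0.4236] rows>=11.1 | curyaw 57.0 dyaw 27.6 q6 -1.87
```

View pics/wrist_9.png

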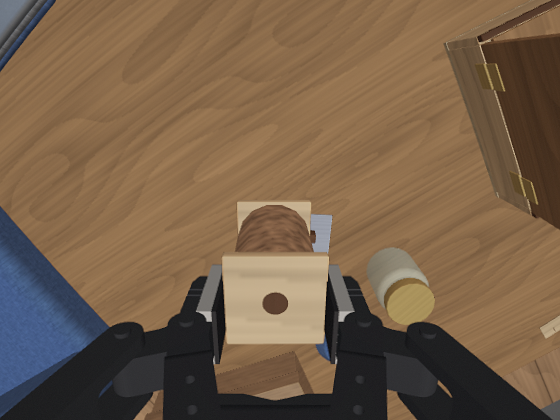

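Request:
{"method": "jog_arm", "body": {
  "deltas": [
    [[0,-0.05,0.01],[-0.016,0,0.038],0],
    [[0,-0.1,0.01],[-0.032,0,0.076],0],
    [[0,-0.15,0.01],[-0.048,0,0.114],0],
    [[0,-0.2,0.01],[-0.066,0,0.152],0],
    [[0,-0.25,0.01],[-0.082,0,0.19],0],
    [[0,-0.3,0.01],[-0.098,0,0.228],0],
    [[0,-0.35,0.01],[-0.115,0,0.266],0],
    [[0,-0.4,0.01],[-0.131,0,0.304],0],
    [[0,-0.45,0.01],[-0.147,0,0.342],0],
    [[0,-0.482,0.01],[-0.164,0,0.38],0]
  ]
}}

```text
time: 11.67
eef_pos: [0.4906, 0.0589, 0.3521]
tcp_rot: [0.709, -0.033, 0.032, -0.704]
contact_force: [0.7, -0.8, 0.3]
opening: 0.46
```

```bash
python3 look.py 10 wrist top; python3 -c "
from h import *
for z in (.3,.15,.061):
  p=box([-.062,.069,z])[0]; plan(p,84.65)"
```

```text
t 11.67 pos [0.4906 0.0589 0.3521] ydir [-0.003 -0.007 -1.   ] jawyaw 84.7 F [ 0.7 -0.8  0.3] op 0.460 q [-0.08 -0.19  1.85 -0.01  1.48 -1.56]
wrist px [214. 191.] 26003 ztop 0.104 ctr [545. -67.] size [ 87. 213.] ang 86.2
wrist px [527. 178.] 1438 ztop 0.045 ctr [551. 394.] size [83. 61.] ang 68.8
wrist px [317. 215.] 1262 ztop 0.079 ctr [578.  98.] size [39. 81.] ang 85.6
wrist px [467. 272.] 4669 ztop 0.094 ctr [668. 305.] size [79. 79.] ang 25.6
wrist px [ 32. 310.] 3673 ztop 0.100 ctr [ 674. -304.] size [57. 63.] ang 73.4
top px [519. 123.] 5687 ztop 0.079 ctr [ 807. -622.] size [201. 211.] ang 78.4
top px [445. 151.] 877 ztop 0.055 ctr [ 727. -419.] size [71. 73.] ang 51.1
top px [191. 164.] 673 ztop 0.094 ctr [671. 304.] size [81. 79.] ang 61.5
top px [408. 167.] 693 ztop 0.101 ctr [ 674. -305.] size [61. 61.] ang 44.5
top px [310. 201.] 4186 ztop 0.095 ctr [555.  30.] size [280. 231.] ang 84.8
top px [265. 183.] 221 ztop 0.079 ctr [620.  94.] size [40. 40.] ang 84.0
top px [158. 207.] 241 ztop 0.046 ctr [550. 394.] size [84. 60.] ang 68.9
top px [433. 214.] 64 ztop 0.031 ctr [ 547. -384.] size [34. 14.] ang 53.8
top px [264. 244.] 130 ztop 0.095 ctr [450.  99.] size [ 46. 152.] ang 12.2
turn [0.005, 0.0079, -0.0031] shift [0.0057, 0.0516, 0.0421] rows>=1.6 | curyaw 85.1 dyaw -0.5 q6 -1.56
turn [0.005, 0.0079, -0.0031] shift [0.0062, 0.2016, 0.0429] rows>=4.9 | curyaw 85.1 dyaw -0.5 q6 -1.56
turn [0.005, 0.0079, -0.0031] shift [0.0065, 0.2906, 0.0433] rows>=7.0 | curyaw 85.1 dyaw -0.5 q6 -1.56
```

View pics/wrist_10.png

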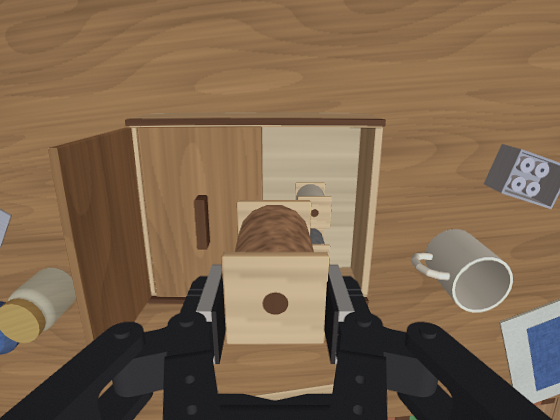

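S3 is held and the others are undisturbed. Descending into slot x=−67.

Request:
{"method": "jog_arm", "body": {
  "deltas": [
    [[0.005,0.008,-0.003],[0.001,0.02,0.03],0],
    [[0.005,0.008,-0.003],[0.001,0.06,0.043],0],
    [[0.005,0.008,-0.003],[0.001,0.1,0.043],0],
    [[0.005,0.008,-0.003],[0.001,0.14,0.043],0],
    [[0.005,0.008,-0.003],[0.001,0.17,0.043],0],
    [[0.005,0.008,-0.003],[0.001,0.19,0.043],0],
    [[0.005,0.008,-0.003],[0.001,0.2,0.043],0],
    [[0.005,0.008,-0.003],[0.001,0.2,0.043],0]
  ]
}}

```text
time: 12.43
eef_pos: [0.4919, 0.1035, 0.1478]
tcp_rot: [0.707, -0.036, 0.031, -0.706]
contact_force: [-0.6, 0.4, -0.9]
opening: 0.458
```

```bash
python3 look.py 11 wrist; python3 -c "
from h import *
for z in (.061,):
  p=box([-.067,.069,z])[0]; plan(p,84.65)"
```

```text
t 12.43 pos [0.4919 0.1035 0.1478] ydir [-0.008 -0.    -1.   ] jawyaw 84.6 F [-0.6  0.4 -0.9] op 0.458 q [ 0.01 -0.    2.06 -0.    1.09 -1.47]
wrist px [141. 235.] 51796 ztop 0.094 ctr [482.   7.] size [141. 337.] ang 26.4
wrist px [273. 214.] 2043 ztop 0.126 ctr [478. 105.] size [37. 15.] ang 87.6
wrist px [524. 363.] 5040 ztop 0.087 ctr [634. 291.] size [ 8. 36.] ang 22.5
wrist px [276. 375.] 3742 ztop 0.078 ctr [616.  95.] size [40. 34.] ang 83.5
wrist px [105. 389.] 50 ztop 0.092 ctr [600. -27.] size [ 2. 19.] ang 44.2
wrist px [152. 408.] 530 ztop 0.092 ctr [621.   5.] size [17. 38.] ang 49.9
turn [0.0005, -0.0008, -0.0034] shift [0.0014, 0.0892, 0.0005] rows>=2.1 | curyaw 84.6 dyaw 0.0 q6 -1.47
```

View pics/wrist_11.png

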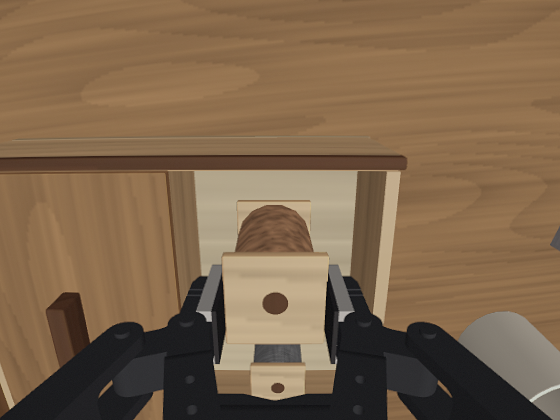

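Request:
{"method": "jog_arm", "body": {
  "deltas": [
    [[0,0,-0.003],[0.001,0.035,0],0],
    [[0,0,-0.003],[0.001,0.065,0],0],
    [[0,0,-0.003],[0.001,0.088,0],0],
    [[0,0,-0.003],[0.001,0.088,0],0],
    [[0,0,-0.003],[0.001,0.088,0],0.68],
    [[0,0,-0.003],[0.001,0.088,0],0.68],
    [[0,0,-0.003],[0.001,0.088,0],0.68],
    [[0,0,-0.003],[0.001,0.05,0],0.68],
    [[0,0,-0.003],[0.001,0.01,0],0.68],
    [[0,0,-0.003],[0.001,0.0,0],0.6]
  ]
}}

```text
time: 13.32
eef_pos: [0.4992, 0.1036, 0.1589]
tcp_rot: [-0.706, 0.028, -0.038, 0.706]
contact_force: [1.8, -0.5, 1.7]
opening: 0.602
```

```bash
python3 look.py 12 wrist top; python3 -c "
from h import *
c=grab('wrist');W=cloud(c); loc=(W.reshape(-1,3)-BX)@R.from_euler('z',BY).as_matrix()
m=(loc[:,2]>.104)&(loc[:,2]<.12)&(abs(loc[:,0])<.06)&(loc[:,1]>-.11)&(loc[:,1]<-.02); l=loc[m]; print(len(l),l.mean(0))
for z in (.17,.1):
  p=box([0,-.061,z])[0]; plan(p,84.65)"
```

```text
t 13.32 pos [0.4992 0.1036 0.1589] ydir [ 0.014 -0.    -1.   ] jawyaw 84.6 F [ 1.8 -0.5  1.7] op 0.602 q [ 0.01 -0.01  2.05 -0.    1.09 -1.47]
wrist px [135. 223.] 51976 ztop 0.094 ctr [487.  -1.] size [150. 341.] ang 32.5
wrist px [272. 198.] 4303 ztop 0.079 ctr [491. 103.] size [40. 40.] ang 84.3
wrist px [275. 336.] 11439 ztop 0.078 ctr [606.  90.] size [ 65. 142.] ang 70.0
wrist px [521. 350.] 5769 ztop 0.088 ctr [658. 314.] size [80. 40.] ang 41.9
wrist px [138. 408.] 649 ztop 0.092 ctr [641. -18.] size [29. 33.] ang 82.0
top px [519. 123.] 5695 ztop 0.079 ctr [ 807. -623.] size [200. 211.] ang 78.3
top px [445. 151.] 875 ztop 0.055 ctr [ 727. -420.] size [68. 69.] ang 53.0
top px [191. 164.] 673 ztop 0.094 ctr [669. 305.] size [81. 79.] ang 87.6
top px [408. 167.] 698 ztop 0.101 ctr [ 674. -306.] size [61. 62.] ang 45.9
top px [306. 205.] 5316 ztop 0.094 ctr [555.  30.] size [279. 230.] ang 84.8
top px [265. 183.] 230 ztop 0.080 ctr [620.  94.] size [40. 40.] ang 84.1
top px [158. 207.] 243 ztop 0.046 ctr [550. 394.] size [83. 60.] ang 69.3
top px [262. 200.] 54 ztop 0.079 ctr [572.  97.] size [39. 12.] ang 84.1
top px [433. 214.] 66 ztop 0.031 ctr [ 548. -384.] size [33. 13.] ang 56.1
top px [249. 243.] 126 ztop 0.096 ctr [452. 133.] size [92.  7.] ang 84.5
1447 [-0.01298927 -0.05778324  0.11156596]
turn [-0.0001, -0.0007, 0.0055] shift [0.0658, -0.0167, -0.1297] rows>=3.5 | curyaw 84.6 dyaw 0.0 q6 -1.47
turn [-0.0001, -0.0007, 0.0055] shift [0.0654, 0.0533, -0.1297] rows>=3.7 | curyaw 84.6 dyaw 0.0 q6 -1.47
```

View pics/wrist_12.png

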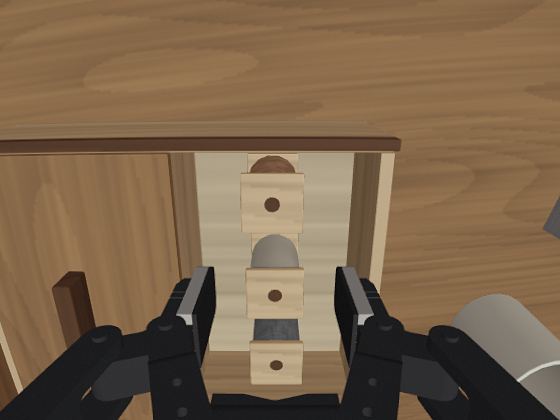

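All three spools stand in well A at (272,204), (275,296) and (276,365). No fourth spool appears in any view. Next, grip the cover bar.

Request:
{"method": "jog_arm", "body": {
  "deltas": [
    [[0,0,0.005],[0.022,-0.016,-0.04],0.6],
    [[0,0,0.005],[0.044,-0.016,-0.08],0.6],
    [[0,0,0.005],[0.065,-0.016,-0.12],0.6],
    [[0,0,0.005],[0.066,-0.016,-0.129],0.6],
    [[0,0,0.005],[0.066,0.02,-0.129],0.6],
    [[0,0,0.005],[0.066,0.04,-0.129],0.6],
    [[0,0,0.005],[0.066,0.056,-0.129],0.6],
    [[0,0,0.005],[0.066,0.058,-0.129],0.6]
  ],
  "force": 30
}}

```text
time: 14.13
eef_pos: [0.5458, -0.0305, 0.0894]
tcp_rot: [-0.706, 0.037, -0.03, 0.707]
contact_force: [-1.0, 0.6, -1.1]
opening: 0.601
```

```bash
python3 look.py 13 wrist;  python3 -c "
from h import *
p=box([0,-.061,.097])[0]; plan(p,84.65)"
```

```text
t 14.13 pos [ 0.5458 -0.0305  0.0894] ydir [-0.01   0.003 -1.   ] jawyaw 84.6 F [-1.   0.6 -1.1] op 0.601 q [-0.24  0.18  1.99  0.    0.99 -1.72]
wrist px [242. 167.] 152572 ztop 0.114 ctr [521. -74.] size [153.  89.] ang 45.1
wrist px [517. 122.] 7372 ztop 0.078 ctr [490.  94.] size [23. 40.] ang 84.1
wrist px [509. 292.] 15674 ztop 0.078 ctr [606.  99.] size [143.  46.] ang 11.6
wrist px [139. 408.] 650 ztop 0.093 ctr [ 611. -105.] size [14. 21.] ang 81.1
wrist px [411. 408.] 646 ztop 0.092 ctr [624.  29.] size [ 5. 19.] ang 88.5
turn [-0.0013, -0.001, -0.0078] shift [0.0024, -0.0059, -0.0009] rows>=0.2 | curyaw 84.6 dyaw 0.1 q6 -1.72
```

View pics/wrist_13.png

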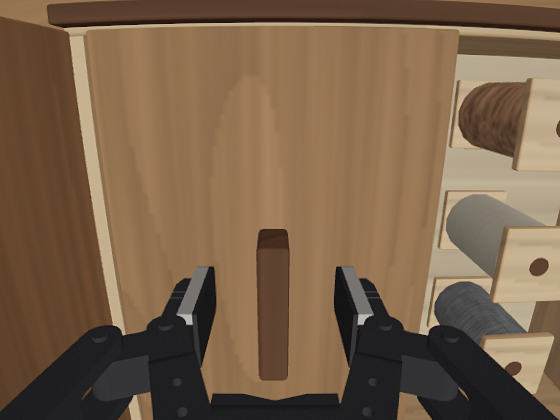

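The bar is centred between the pads (272,300). TCP is a little low, so I'll raise it before closing.

Request:
{"method": "jog_arm", "body": {
  "deltas": [
    [[0,0,0],[0.002,-0.009,0],0.6],
    [[0,0,0],[0.002,-0.009,0],0.4],
    [[0,0,0],[0.002,-0.009,0],0],
    [[0,0,0],[0.002,-0.009,0],0],
    [[0,0,0],[0.002,-0.009,0],0],
    [[0,0,0],[0.002,-0.009,0],0],
    [[0,0,0],[0.002,-0.009,0],0]
  ]
}}

```text
time: 14.77
eef_pos: [0.5499, -0.0309, 0.1017]
tcp_rot: [-0.706, 0.035, -0.031, 0.707]
contact_force: [-1.4, 0.5, 6.2]
opening: 0.127
```

```bash
python3 -c "
from h import *
s=st(); print((s['eef_pos']-BX)@R.from_euler('z',BY).as_matrix())
p=box([0,.07,.099])[0]; plan(p,84.65)"
```

```text
t 14.77 pos [ 0.5499 -0.0309  0.1017] ydir [-0.005  0.002 -1.   ] jawyaw 84.6 F [-1.4  0.5  6.2] op 0.127 q [-0.24  0.16  1.98  0.    1.01 -1.72]
[ 0.00052557 -0.0601      0.10170458]
turn [-0.001, -0.0009, -0.0055] shift [-0.0006, 0.0028, 0.1301] rows>=3.1 | curyaw 84.6 dyaw 0.1 q6 -1.72
```

Request:
{"method": "jog_arm", "body": {
  "deltas": [
    [[0,0,0],[0,0,0.02],0],
    [[0,0,0],[0,0,0.04],0],
    [[0,0,0],[0,0,0.06],0],
    [[0,0,0],[0,0,0.08],0],
    [[0,0,0],[0,0,0.1],0],
    [[0,0,0],[0,0,0.115],0],
    [[0,0,0],[0,0,0.125],0],
    [[0,0,0],[0,0,0.13],0],
    [[0,0,0],[0,0,0.132],0],
    [[0,0,0],[0,0,0.133],0]
  ]
}}

```text
time: 15.6
eef_pos: [0.5621, 0.0984, 0.1017]
tcp_rot: [0.709, -0.035, 0.03, -0.704]
contact_force: [-1.7, -12.6, 1.5]
opening: 0.13
```

```bash
cat > cov.py <<'E'
from h import *
s=st(); print("tcp box",((s['eef_pos']-BX)@R.from_euler('z',BY).as_matrix()).round(4))
E
python3 cov.py; python3 look.py 14 wrist
```

```text
t 15.60 pos [0.5621 0.0984 0.1017] ydir [-0.007 -0.006 -1.   ] jawyaw 84.7 F [ -1.7 -12.6   1.5] op 0.130 q [-0.    0.21  1.93 -0.01  1.02 -1.48]
tcp box [0.0006 0.0698 0.1017]
t 15.60 pos [0.5621 0.0984 0.1017] ydir [-0.007 -0.006 -1.   ] jawyaw 84.7 F [ -1.7 -12.6   1.5] op 0.130 q [-0.    0.21  1.93 -0.01  1.02 -1.48]
wrist px [262. 152.] 109836 ztop 0.094 ctr [543.  79.] size [184. 195.] ang 84.3
wrist px [530. 341.] 5634 ztop 0.077 ctr [664. 261.] size [54. 23.] ang 45.6
wrist px [ 37. 367.] 5232 ztop 0.073 ctr [652. -75.] size [34.  7.] ang 84.8
wrist px [147. 382.] 124 ztop 0.092 ctr [622.  28.] size [ 3. 10.] ang 47.0
wrist px [397. 378.] 57 ztop 0.092 ctr [633. 158.] size [9. 3.] ang 39.4
wrist px [178. 414.] 77 ztop 0.092 ctr [647.  38.] size [ 3. 15.] ang 45.0
wrist px [371. 414.] 77 ztop 0.092 ctr [657. 145.] size [15.  3.] ang 37.9
```

View pics/wrist_14.png

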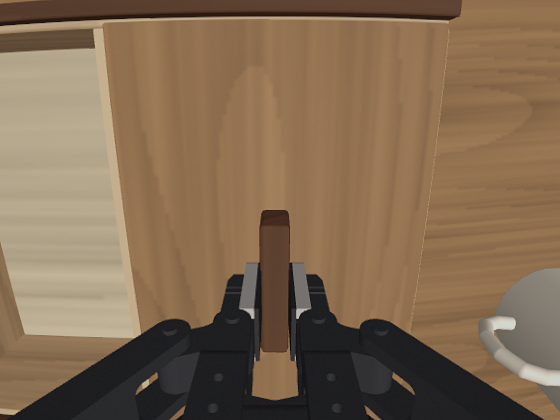

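The cover is home: the bar is at box y +69.8 mm with a 12.6 N stop reaction, and well B is open. Releasing and heading for the tin.

Request:
{"method": "jog_arm", "body": {
  "deltas": [
    [[0,0,0],[0,0,0.0],0],
    [[0,0,0],[0,0,0.0],0.35],
    [[0,0,0],[0,0,0.0],0.4],
    [[0,0,0],[0,-0.03,0.0],0.4],
    [[0,0,0],[0,-0.06,0.0],0.4],
    [[0,0,0],[0,-0.08,0.0],0.4]
  ]
}}

```text
time: 16.15
eef_pos: [0.5633, 0.0992, 0.184]
tcp_rot: [0.708, -0.034, 0.031, -0.705]
contact_force: [1.6, 0.2, -0.1]
opening: 0.398
```

```bash
python3 cov.py; python3 -c "
from h import *
plan([.5515,.3945,.17],-21,0);plan([.5515,.3945,.17],-21,-1)"
```

```text
t 16.15 pos [0.5633 0.0992 0.184 ] ydir [-0.005 -0.005 -1.   ] jawyaw 84.7 F [ 1.6  0.2 -0.1] op 0.398 q [-0.    0.11  1.87 -0.01  1.17 -1.48]
tcp box [0.0018 0.0706 0.184 ]
turn [0.0013, -1.2968, -0.0074] shift [-0.039, 0.0127, 0.2931] rows>=10.4 | curyaw 84.7 dyaw 74.3 q6 -1.48
turn [0.008, 1.8448, 0.0014] shift [-0.039, 0.0127, 0.2931] rows>=14.8 | curyaw 84.7 dyaw -105.7 q6 -1.48
```

Request:
{"method": "jog_arm", "body": {
  "deltas": [
    [[0,0.12,0],[-0.004,0,0.03],0.6],
    [[0,0.24,0],[-0.008,0,0.06],1],
    [[0,0.36,0],[-0.012,0,0.09],1],
    [[0,0.48,0],[-0.016,0,0.12],1],
    [[0,0.6,0],[-0.02,0,0.15],1],
    [[0,0.72,0],[-0.024,0,0.18],1],
    [[0,0.84,0],[-0.028,0,0.21],1],
    [[0,0.96,0],[-0.032,0,0.24],1],
    [[0,1.08,0],[-0.036,0,0.27],1],
    [[0,1.2,0],[-0.039,0.01,0.293],1]
  ]
}}

```text
time: 16.98
eef_pos: [0.552, 0.3977, 0.1749]
tcp_rot: [0.564, -0.427, 0.427, -0.563]
contact_force: [1.5, 0.2, 0.8]
opening: 0.999
```

```bash
python3 cov.py; python3 -c "
from h import *
plan([.5515,.3945,.17],-21)"
```

```text
t 16.98 pos [0.552  0.3977 0.1749] ydir [-0.002 -0.002 -1.   ] jawyaw 15.7 F [1.5 0.2 0.8] op 0.999 q [ 0.48  0.35  1.61 -0.    1.19  0.2 ]
tcp box [-0.0374  0.3668  0.1749]
turn [0.0016, 0.6402, 0.0018] shift [0.0029, 0.0049, -0.0013] rows>=5.1 | curyaw 15.7 dyaw -36.7 q6 0.20
```

Request:
{"method": "jog_arm", "body": {
  "deltas": [
    [[0,0.12,0],[0.003,0.005,-0.001],1],
    [[0,0.24,0],[0.003,0.005,-0.001],1],
    [[0,0.36,0],[0.003,0.005,-0.001],1],
    [[0,0.48,0],[0.003,0.005,-0.001],1],
    [[0,0.6,0],[0.003,0.005,-0.001],1],
    [[0,0.64,0],[0.003,0.005,-0.001],1],
    [[0,0.64,0],[0.003,0.005,-0.001],1]
  ]
}}

```text
time: 17.57
eef_pos: [0.5514, 0.3948, 0.1695]
tcp_rot: [-0.401, 0.583, -0.583, 0.399]
contact_force: [-0.2, 0.3, -0.2]
opening: 0.996
```

```bash
python3 look.py 15 wrist top; python3 -c "
from h import *
plan([.5515,.3945,.013],-21)"
```

```text
t 17.57 pos [0.5514 0.3948 0.1695] ydir [-0.002 -0.002 -1.   ] jawyaw -21.0 F [-0.2  0.3 -0.2] op 0.996 q [ 0.47  0.35  1.62 -0.    1.18  0.84]
wrist px [275. 198.] 3115 ztop 0.046 ctr [551. 394.] size [81. 60.] ang 68.6
wrist px [465. 261.] 13170 ztop 0.094 ctr [669. 306.] size [79. 80.] ang 17.8
wrist px [362. 394.] 1072 ztop 0.046 ctr [556. 171.] size [ 4. 36.] ang 83.6
wrist px [466. 417.] 102 ztop 0.085 ctr [641. 161.] size [ 6. 21.] ang 63.1
top px [519. 123.] 5681 ztop 0.079 ctr [ 807. -622.] size [200. 212.] ang 78.5
top px [445. 151.] 875 ztop 0.055 ctr [ 727. -419.] size [72. 71.] ang 35.2
top px [191. 165.] 677 ztop 0.094 ctr [669. 305.] size [80. 80.] ang 87.3
top px [408. 167.] 698 ztop 0.101 ctr [ 675. -306.] size [59. 61.] ang 87.1
top px [275. 204.] 5643 ztop 0.094 ctr [555.  30.] size [279. 231.] ang 84.8
top px [158. 207.] 235 ztop 0.045 ctr [551. 394.] size [84. 60.] ang 68.7
top px [433. 214.] 68 ztop 0.031 ctr [ 548. -384.] size [33. 14.] ang 54.4
turn [0.0014, 0.0016, 0.0023] shift [-0.0002, 0.1566, 0.0002] rows>=3.8 | curyaw -20.9 dyaw -0.1 q6 0.84
```

View pics/wrist_15.png

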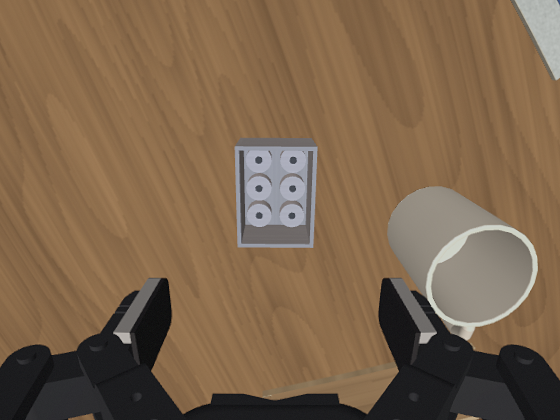

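The tin is aligned between the jaws at (276,197), and the mug at (465,260) is clear of the descent. Descend and grip.

Request:
{"method": "jog_arm", "body": {
  "deltas": [
    [[0,0,0.002],[0,0.04,0],1],
    [[0,0,0.002],[0,0.08,0],1],
    [[0,0,0.002],[0,0.12,0],1],
    [[0,0,0.002],[0,0.145,0],1],
    [[0,0,0.002],[0,0.154,0],1],
    [[0,0,0.002],[0,0.154,0],0],
    [[0,0,0.002],[0,0.154,0],0],
    [[0,0,0.002],[0,0.154,0],0],
    [[0,0,0.002],[0,0.154,0],0]
  ],
  "force": 60
}}

```text
time: 18.42
eef_pos: [0.5533, 0.3955, 0.0189]
tcp_rot: [-0.399, 0.582, -0.582, 0.403]
contact_force: [0.7, 0.1, -1.1]
opening: 0.691
```

```bash
python3 look.py 16 wrist; python3 -c "
from h import *
p=box([0,-.069,.2])[0];print(p); plan(p,-5.35)"
```

```text
t 18.42 pos [0.5533 0.3955 0.0189] ydir [ 0.004  0.003 -1.   ] jawyaw -20.9 F [ 0.7  0.1 -1.1] op 0.691 q [0.47 0.53 1.68 0.   0.93 0.84]
wrist px [299. 348.] 57544 ztop 0.099 ctr [557. 406.] size [ 17. 132.] ang 69.2
[ 0.54856648 -0.03969942  0.2       ]
turn [-0.0022, -0.2712, -0.003] shift [0.4074, -0.1826, 0.1514] rows>=11.3 | curyaw -20.9 dyaw 15.5 q6 0.84
```

View pics/wrist_16.png

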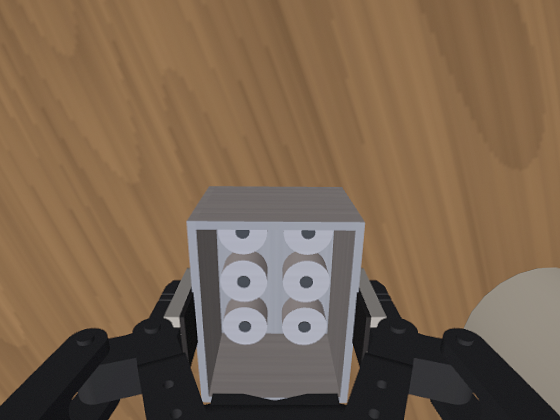

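The tin is gripped at 58.7 mm. Lifting and carrying it to well B.

Request:
{"method": "jog_arm", "body": {
  "deltas": [
    [[0,0,0],[0,-0.04,0],0],
    [[0,0,0],[0,-0.08,0],0],
    [[0,0,0],[0,-0.12,0],0],
    [[0,0,0],[0,-0.155,0],0],
    [[0,-0.03,0],[0.035,-0.17,0.013],0],
    [[0,-0.07,0],[0.07,-0.18,0.026],0],
    [[0,-0.1,0],[0.105,-0.18,0.039],0],
    [[0,-0.14,0],[0.14,-0.18,0.052],0],
    [[0,-0.18,0],[0.175,-0.18,0.065],0],
    [[0,-0.22,0],[0.21,-0.18,0.078],0]
  ]
}}

```text
time: 19.3
eef_pos: [0.5502, 0.1694, 0.1994]
tcp_rot: [0.461, -0.534, 0.535, -0.465]
contact_force: [-0.2, -0.1, -1.0]
opening: 0.691
```

```bash
python3 cov.py; python3 -c "
from h import *
p=box([0,-.069,.2])[0];print(p); plan(p,-5.35)"
```

```text
t 19.30 pos [0.5502 0.1694 0.1994] ydir [ 0.005  0.003 -1.   ] jawyaw -8.1 F [-0.2 -0.1 -1. ] op 0.691 q [0.12 0.09 1.86 0.   1.18 0.26]
tcp box [-0.0179  0.1393  0.1994]
[ 0.54856648 -0.03969942  0.2       ]
turn [-0.0051, -0.0487, -0.0033] shift [0.2072, -0.0011, 0.028] rows>=5.0 | curyaw -8.1 dyaw 2.8 q6 0.26
```

Request:
{"method": "jog_arm", "body": {
  "deltas": [
    [[-0.005,-0.01,-0.003],[0.04,0,0.005],0],
    [[-0.005,-0.02,-0.003],[0.08,0,0.011],0],
    [[-0.005,-0.03,-0.003],[0.12,0,0.016],0],
    [[-0.005,-0.04,-0.003],[0.155,0,0.021],0],
    [[-0.005,-0.049,-0.003],[0.185,0,0.025],0],
    [[-0.005,-0.049,-0.003],[0.207,0,0.028],0],
    [[-0.005,-0.049,-0.003],[0.207,0,0.028],0],
    [[-0.005,-0.049,-0.003],[0.207,0,0.028],0]
  ]
}}

```text
time: 19.97
eef_pos: [0.5488, -0.0405, 0.1999]
tcp_rot: [0.475, -0.523, 0.524, -0.476]
contact_force: [-0.1, 0.2, -0.7]
opening: 0.689
```

```bash
python3 cov.py; python3 look.py 17 wrist; python3 -c "
from h import *
p=box([0,-.069,.028])[0]; plan(p,-5.35)"
```

```text
t 19.97 pos [ 0.5488 -0.0405  0.1999] ydir [ 0.002  0.    -1.   ] jawyaw -5.5 F [-0.1  0.2 -0.7] op 0.689 q [-0.26  0.04  1.92  0.    1.18 -0.16]
tcp box [ 0.0003 -0.0698  0.1999]
t 19.97 pos [ 0.5488 -0.0405  0.1999] ydir [ 0.002  0.    -1.   ] jawyaw -5.5 F [-0.1  0.2 -0.7] op 0.689 q [-0.26  0.04  1.92  0.    1.18 -0.16]
wrist px [274. 105.] 58682 ztop 0.093 ctr [552.  -7.] size [207. 231.] ang 84.6
turn [-0.0014, -0.0005, -0.0007] shift [0.0003, 0.1717, -0.0004] rows>=4.1 | curyaw -5.4 dyaw 0.0 q6 -0.16
```

View pics/wrist_17.png

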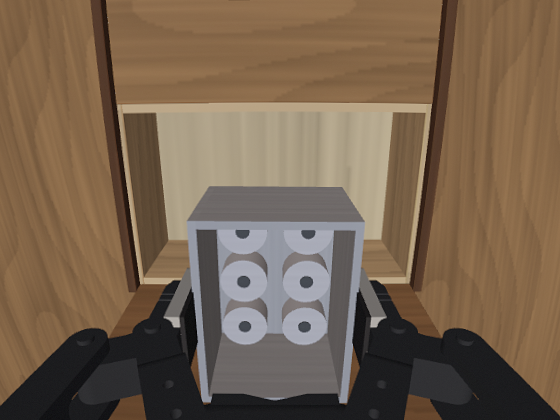

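The tin is over well B. I'll set it at box y −57 to leave more room to the flap, lowering in two stages.

Request:
{"method": "jog_arm", "body": {
  "deltas": [
    [[0,0,0],[-0.0125,0.03,0],0],
    [[0,0,0],[-0.0125,0.06,0],0],
    [[0,0,0],[-0.0125,0.09,0],0],
    [[0,0,0],[-0.0125,0.115,0],0],
    [[0,0,0],[-0.0125,0.135,0],0],
    [[0,0,0],[-0.0125,0.145,0],0],
    [[0,0,0],[-0.0125,0.145,0],0]
  ]
}}

```text
time: 20.6
eef_pos: [0.5481, -0.0252, 0.0522]
tcp_rot: [-0.477, 0.524, -0.521, 0.476]
contact_force: [-1.1, -0.3, -0.4]
opening: 0.685
```

```bash
python3 cov.py; python3 look.py 18 scene; python3 -c "
from h import *
p=box([0,-.057,.028])[0]; plan(p,-5.35)"
```

```text
t 20.60 pos [ 0.5481 -0.0252  0.0522] ydir [-0.004  0.002 -1.   ] jawyaw -5.3 F [-1.1 -0.3 -0.4] op 0.685 q [-0.23  0.23  2.    0.    0.91 -0.14]
tcp box [-0.0018 -0.0546  0.0522]
t 20.60 pos [ 0.5481 -0.0252  0.0522] ydir [-0.004  0.002 -1.   ] jawyaw -5.3 F [-1.1 -0.3 -0.4] op 0.685 q [-0.23  0.23  2.    0.    0.91 -0.14]
scene px [368. 164.] 1043 ztop 0.094 ctr [669. 303.] size [77. 80.] ang 25.1
scene px [289. 216.] 5974 ztop 0.106 ctr [554.  -7.] size [223. 212.] ang 84.1
scene px [238. 342.] 1158 ztop 0.102 ctr [ 674. -307.] size [60. 62.] ang 37.8
scene px [171. 344.] 125 ztop 0.033 ctr [ 549. -388.] size [33. 17.] ang 49.9
scene px [225. 403.] 1435 ztop 0.057 ctr [ 724. -417.] size [73. 59.] ang 32.8
turn [0.0006, 0.001, -0.0011] shift [0.002, 0.0261, 0.0003] rows>=0.6 | curyaw -5.3 dyaw -0.1 q6 -0.14
```

View pics/scene_18.png

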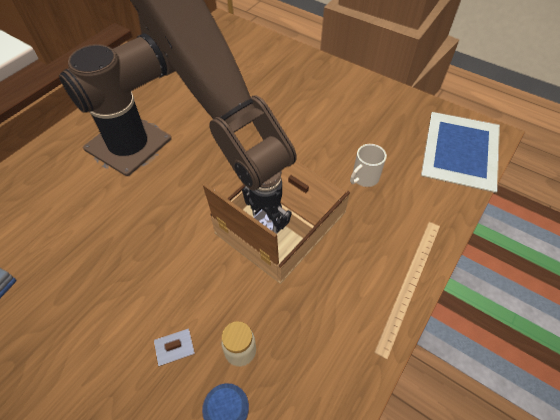

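The arm clears the flap, with no force reading. Lowering slowly for the last 24 mm.

Request:
{"method": "jog_arm", "body": {
  "deltas": [
    [[0,0,0],[0.002,0.01,0.0015],0],
    [[0,0,0],[0.002,0.018,0.0015],0],
    [[0,0,0],[0.002,0.023,0.0015],0],
    [[0,0,0],[0.002,0.0245,0.0015],0],
    [[0,0,0],[0.002,0.0245,0.0015],0]
  ]
}}

```text
time: 21.07
eef_pos: [0.5506, -0.0279, 0.0292]
tcp_rot: [-0.476, 0.523, -0.522, 0.476]
contact_force: [0.4, -0.4, -1.8]
opening: 0.689
```

```bash
python3 cov.py
```

```text
t 21.07 pos [ 0.5506 -0.0279  0.0292] ydir [-0.001  0.001 -1.   ] jawyaw -5.3 F [ 0.4 -0.4 -1.8] op 0.689 q [-0.24  0.28  2.    0.    0.86 -0.14]
tcp box [ 0.0009 -0.057   0.0292]
```

Not quite on the floor (expected 0.027). I'll go 2 mm lower and release.

Request:
{"method": "jog_arm", "body": {
  "deltas": [
    [[0,0,0],[0,0.002,0],0],
    [[0,0,0],[0,0.002,0],0],
    [[0,0,0],[0,0.002,0],0.88],
    [[0,0,0],[0,0.002,0],0.88],
    [[0,0,0],[0,0.002,0],0.88],
    [[0,0,0],[0,-0.03,0],0.88],
    [[0,0,0],[0,-0.07,0],0.88],
    [[0,0,0],[0,-0.11,0],0.88],
    [[0,0,0],[0,-0.15,0],0.88],
    [[0,0,0],[0,-0.16,0],0.88]
  ]
}}

```text
time: 21.9
eef_pos: [0.5547, -0.0289, 0.1979]
tcp_rot: [0.474, -0.519, 0.526, -0.479]
contact_force: [2.1, 0.6, 0.6]
opening: 0.881
```

```bash
python3 cov.py
cat > tin.py <<'E'
from h import *
import sys
c=grab(sys.argv[2]); W=cloud(c).reshape(-1,3); loc=(W-BX)@R.from_euler('z',BY).as_matrix()
m=(abs(loc[:,0])<.09)&(loc[:,1]>-.125)&(loc[:,1]<-.012)&(loc[:,2]>.0465)&(loc[:,2]<.060); l=loc[m]
r=cv2.minAreaRect((l[:,:2]*1000).astype(np.float32)); print("tin rim in box frame",len(l),np.round(r[0],1),np.round(r[1],1),round(r[2],1),"z",np.median(l[:,2]).round(4))
m=(abs(loc[:,0])<.1)&(loc[:,1]>-.129)&(loc[:,1]<-.009)&(loc[:,2]<.02); print("floor z",np.median(loc[m][:,2]).round(4))
cv2.imwrite(f"pics/{sys.argv[2]}_{sys.argv[1]}.png",c["pixels"])
E
python3 tin.py 19 wrist
```

```text
t 21.90 pos [ 0.5547 -0.0289  0.1979] ydir [ 0.012 -0.002 -1.   ] jawyaw -5.3 F [2.1 0.6 0.6] op 0.881 q [-0.24  0.05  1.91  0.    1.17 -0.14]
tcp box [ 0.0051 -0.0577  0.1979]
tin rim in box frame 1609 [  0.7 -58.1] [81.  60.1] 89.6 z 0.0528
floor z 0.0081
```

View pics/wrist_19.png

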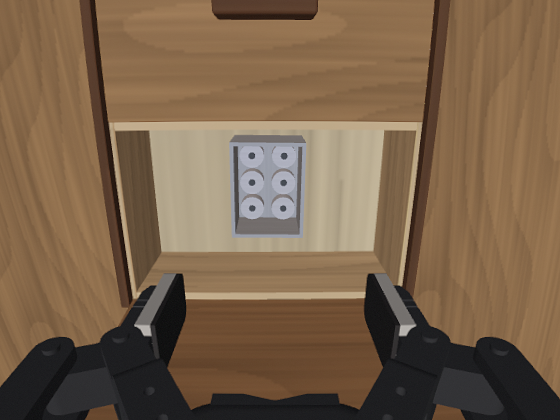

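The tin stands upright on the floor of well B with its rim at 52.8 mm, box (0.7,−58). Now the lid: rise and cross over the flap.

```bash
python3 -c "
from h import *
plan([.548,-.386,.34],-35.5)"
```

```text
turn [-0.0124, 0.5271, -0.0026] shift [0.3562, -0.142, 0.0281] rows>=9.2 | curyaw -5.3 dyaw -30.2 q6 -0.14
```

Request:
{"method": "jog_arm", "body": {
  "deltas": [
    [[-0.01,0,0],[0,-0.04,0],0.88],
    [[-0.01,0,0],[0,-0.08,0],0.88],
    [[-0.01,0.05,0],[0.0,-0.12,0],0.88],
    [[-0.01,0.1,0],[0.03,-0.142,0],0.88],
    [[-0.012,0.16,0],[0.07,-0.145,0.005],1],
    [[-0.012,0.22,0],[0.11,-0.145,0.009],1],
    [[-0.012,0.3,0],[0.15,-0.145,0.012],1],
    [[-0.012,0.38,0],[0.19,-0.145,0.015],1],
    [[-0.012,0.46,0],[0.23,-0.145,0.018],1],
    [[-0.012,0.527,0],[0.27,-0.145,0.021],1]
  ]
}}

```text
time: 22.78
eef_pos: [0.5482, -0.3012, 0.3408]
tcp_rot: [-0.322, 0.631, -0.628, 0.323]
contact_force: [-0.3, -0.2, 0.1]
opening: 0.998
```

```bash
python3 cov.py; python3 -c "
from h import *
plan([.548,-.386,.16],-35.5)"
```

```text
t 22.78 pos [ 0.5482 -0.3012  0.3408] ydir [-0.001  0.004 -1.   ] jawyaw -35.7 F [-0.3 -0.2  0.1] op 0.998 q [-0.67  0.12  1.57  0.    1.45 -0.04]
tcp box [ 0.0241 -0.3294  0.3408]
turn [0.0029, -0.0037, -0.0028] shift [0.0695, 0.1804, 0.0498] rows>=4.8 | curyaw -35.7 dyaw 0.2 q6 -0.04
```

Request:
{"method": "jog_arm", "body": {
  "deltas": [
    [[0.003,-0.004,-0.003],[0.03,0.02,0.02],1],
    [[0.003,-0.004,-0.003],[0.055,0.04,0.04],1],
    [[0.003,-0.004,-0.003],[0.0695,0.07,0.05],1],
    [[0.003,-0.004,-0.003],[0.0695,0.105,0.05],1],
    [[0.003,-0.004,-0.003],[0.0695,0.14,0.05],1],
    [[0.003,-0.004,-0.003],[0.0695,0.165,0.05],0.8],
    [[0.003,-0.004,-0.003],[0.0695,0.18,0.05],0.6],
    [[0.003,-0.004,-0.003],[0.0695,0.18,0.05],0.6]
  ]
}}

```text
time: 23.45
eef_pos: [0.5456, -0.3838, 0.1537]
tcp_rot: [-0.325, 0.632, -0.625, 0.323]
contact_force: [-0.3, -1.3, -0.1]
opening: 0.605
```

```bash
cat > lid.py <<'E'
from h import *
import sys
st(); c=grab("wrist"); W=cloud(c); x,y,z=W[...,0],W[...,1],W[...,2]
near=(abs(x-.548)<.08)&(abs(y+.386)<.08)
for nm,a,b in (("plate",.007,.016),("grip",.024,.036)):
    m=(near&(z>a)&(z<b)).astype(np.uint8)
    k,lab,s,cen=cv2.connectedComponentsWithStats(m); i=1+np.argmax(s[1:,4]); P=W[lab==i]
    r=cv2.minAreaRect((P[:,:2]*1000).astype(np.float32)); print(nm,s[i,4],cen[i].round(),np.round(r[0],1),np.round(r[1],1),round(r[2],1),"z",np.median(P[:,2]).round(4))
cv2.imwrite(f"pics/wrist_{sys.argv[1]}.png",c["pixels"])
E
python3 lid.py 20; python3 -c "
from h import *
plan([.548,-.386,.014],-35.5)"
```

```text
t 23.45 pos [ 0.5456 -0.3838  0.1537] ydir [-0.008  0.007 -1.   ] jawyaw -35.5 F [-0.3 -1.3 -0.1] op 0.605 q [-0.76  0.34  1.65 -0.    1.16 -0.15]
plate 6301 [282. 189.] [ 548.5 -386.4] [80.6 60.1] 54.0 z 0.012
grip 812 [282. 198.] [ 548.5 -386.3] [34.1 13.8] 54.5 z 0.0298
turn [0.0054, 0.0003, -0.0006] shift [0.0003, 0.1433, 0.0021] rows>=3.4 | curyaw -35.5 dyaw -0.0 q6 -0.15
```

View pics/wrist_20.png

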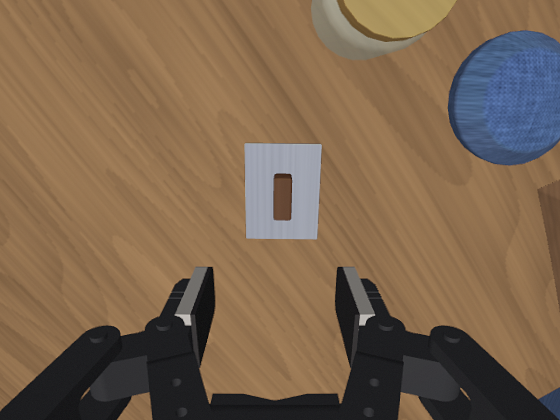

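The lid is at (548.5,−386.3), angle 54.2°, plate top at 12 mm and grip top at 30 mm. These match its dimensions. Lowering to a pre-grasp pose.

Request:
{"method": "jog_arm", "body": {
  "deltas": [
    [[0.005,0.004,0],[0.0007,0.04,0.0026],0.6],
    [[0.005,0.004,0],[0.0007,0.08,0.0026],0.5],
    [[0.005,0.004,0],[0.0007,0.11,0.0026],0.4],
    [[0.005,0.004,0],[0.0007,0.13,0.0026],0.4],
    [[0.005,0.004,0],[0.0007,0.136,0.0026],0.4],
    [[0.005,0.004,0],[0.0007,0.136,0.0026],0.4],
    [[0.005,0.004,0],[0.0007,0.136,0.0026],0.4]
  ]
}}

```text
time: 24.08
eef_pos: [0.5498, -0.3879, 0.0241]
tcp_rot: [0.322, -0.628, 0.63, -0.323]
contact_force: [0.2, -0.9, 0.4]
opening: 0.398
```

```bash
python3 lid.py 21; python3 -c "
from h import *
plan([.5485,-.3863,.0155],-35.8)"
```

```text
t 24.08 pos [ 0.5498 -0.3879  0.0241] ydir [ 0.003 -0.002 -1.   ] jawyaw -35.7 F [ 0.2 -0.9  0.4] op 0.398 q [-0.77  0.51  1.7   0.    0.94 -0.14]
plate 13908 [273. 247.] [ 548.4 -386.3] [80.7 60.3] 53.8 z 0.012
grip 2399 [271. 283.] [ 548.6 -386.2] [34.7 14.1] 53.9 z 0.0298
turn [-0.0053, 0.0017, 0.0002] shift [-0.0006, 0.0093, -0.0025] rows>=0.2 | curyaw -35.7 dyaw -0.1 q6 -0.14
```

View pics/wrist_21.png

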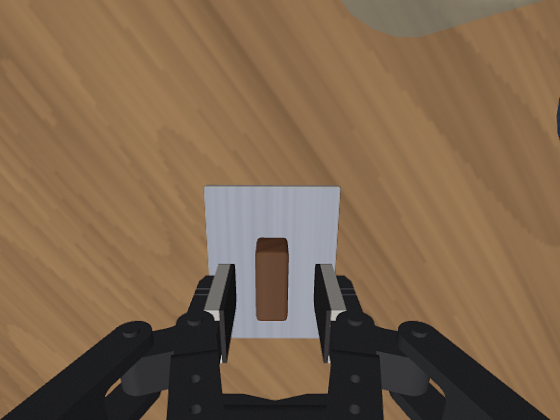

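The jaws straddle the grip (272,280). Lowering 8 mm and closing.

Request:
{"method": "jog_arm", "body": {
  "deltas": [
    [[-0.005,0.005,0],[-0.0006,0.004,-0.002],0.4],
    [[-0.005,0.005,0],[-0.0006,0.008,-0.002],0.4],
    [[-0.005,0.005,0],[-0.0006,0.008,-0.002],0.2],
    [[-0.005,0.005,0],[-0.0006,0.008,-0.002],0],
    [[-0.005,0.005,0],[-0.0006,0.008,-0.002],0],
    [[-0.005,0.005,0],[-0.0006,0.008,-0.002],0],
    [[-0.005,0.005,0],[-0.0006,0.008,-0.002],0]
  ]
}}

```text
time: 24.72
eef_pos: [0.5493, -0.387, 0.0175]
tcp_rot: [0.321, -0.629, 0.631, -0.321]
contact_force: [0.4, -0.1, 3.5]
opening: 0.141
```

```bash
python3 lid.py 22; python3 -c "
from h import *
p=box([0,-.058,.345])[0]
plan(p,-5.35)"
```

```text
t 24.72 pos [ 0.5493 -0.387   0.0175] ydir [ 0.001 -0.001 -1.   ] jawyaw -36.0 F [ 0.4 -0.1  3.5] op 0.141 q [-0.76  0.51  1.7  -0.    0.93 -0.14]
plate 11297 [274. 233.] [ 554.2 -379.2] [62.5 60.4] 54.3 z 0.012
grip 3314 [275. 288.] [ 547.5 -383.1] [34.5 34.5] 23.3 z 0.0299
turn [-0.0012, -0.5347, 0.0007] shift [-0.2899, -0.3279, -0.2098] rows>=11.6 | curyaw -36.0 dyaw 30.6 q6 -0.14
```

View pics/wrist_22.png

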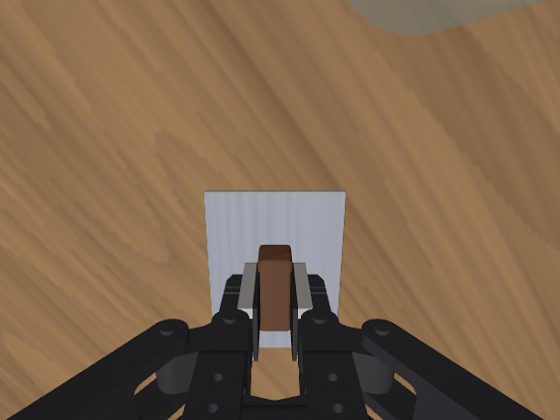

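The lid is gripped. Lifting.

Request:
{"method": "jog_arm", "body": {
  "deltas": [
    [[0,0,0],[0,-0.03,0],0],
    [[0,0,0],[0,-0.07,0],0],
    [[0,0,0],[0,-0.11,0],0],
    [[0,0,0],[0,-0.15,0],0],
    [[0,0,0],[0,-0.19,0],0],
    [[0,0,0],[0,-0.23,0],0],
    [[0,0,0],[0,-0.265,0],0],
    [[0,0,0],[0,-0.295,0],0],
    [[0,0,0],[0,-0.32,0],0],
    [[0,0,0],[0,-0.328,0],0]
  ]
}}

```text
time: 25.6
eef_pos: [0.5498, -0.3874, 0.3509]
tcp_rot: [0.32, -0.627, 0.633, -0.322]
contact_force: [0.3, -0.0, 1.4]
opening: 0.143
```

```bash
python3 look.py 23 wrist; python3 -c "
from h import *
p=box([0,-.058,.345])[0]
plan(p,-5.35)"
```

```text
t 25.60 pos [ 0.5498 -0.3874  0.3509] ydir [ 0.006 -0.006 -1.   ] jawyaw -36.0 F [ 0.3 -0.   1.4] op 0.143 q [-0.76  0.21  1.45 -0.    1.47 -0.14]
wrist px [40.  7.] 1039 ztop 0.106 ctr [ 443. -105.] size [ 3. 13.] ang 88.1
wrist px [322.  32.] 3909 ztop 0.101 ctr [ 671. -309.] size [56. 61.] ang 54.3
wrist px [407.  89.] 4783 ztop 0.056 ctr [ 728. -420.] size [72. 71.] ang 72.0
wrist px [509. 191.] 15620 ztop 0.078 ctr [ 770. -615.] size [199. 137.] ang 78.4
turn [-0.0081, -0.5347, 0.0036] shift [-0.2901, 0.0031, -0.2109] rows>=8.6 | curyaw -36.0 dyaw 30.6 q6 -0.14
```

View pics/wrist_23.png

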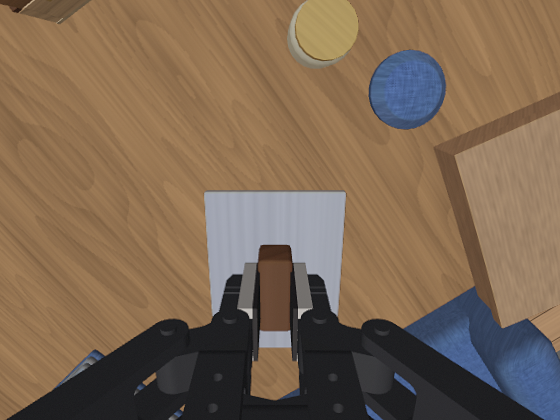

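The lid looks the same in the hand as on the table, so it has not slipped. Carrying it over the flap.

Request:
{"method": "jog_arm", "body": {
  "deltas": [
    [[-0.005,-0.05,0.003],[-0.03,0,-0.022],0],
    [[-0.006,-0.11,0.003],[-0.06,0,-0.044],0],
    [[-0.007,-0.17,0.003],[-0.092,0,-0.067],0],
    [[-0.008,-0.23,0.003],[-0.124,0,-0.09],0],
    [[-0.008,-0.29,0.003],[-0.156,0,-0.113],0],
    [[-0.008,-0.35,0.003],[-0.188,0,-0.136],0],
    [[-0.008,-0.41,0.003],[-0.22,0,-0.16],0],
    [[-0.008,-0.47,0.003],[-0.25,0,-0.182],0],
    [[-0.008,-0.535,0.003],[-0.28,0.001,-0.204],0],
    [[-0.008,-0.535,0.003],[-0.29,0.002,-0.211],0]
  ]
}}

```text
time: 26.48
eef_pos: [0.5481, -0.0242, 0.343]
tcp_rot: [-0.478, 0.523, -0.52, 0.477]
contact_force: [0.5, -0.6, -1.1]
opening: 0.139
```

```bash
python3 cov.py; python3 look.py 24 wrist; python3 -c "
from h import *
p=box([.0008,-.0575,.16])[0]
plan(p,-5.6)"
```

```text
t 26.48 pos [ 0.5481 -0.0242  0.343 ] ydir [-0.005  0.002 -1.   ] jawyaw -5.0 F [ 0.5 -0.6 -1.1] op 0.139 q [-0.23 -0.06  1.75  0.    1.45 -0.14]
tcp box [-0.0019 -0.0536  0.343 ]
t 26.48 pos [ 0.5481 -0.0242  0.343 ] ydir [-0.005  0.002 -1.   ] jawyaw -5.0 F [ 0.5 -0.6 -1.1] op 0.139 q [-0.23 -0.06  1.75  0.    1.45 -0.14]
wrist px [279.  83.] 33573 ztop 0.094 ctr [554.  15.] size [252. 231.] ang 84.9
wrist px [278. 150.] 1421 ztop 0.054 ctr [551. -26.] size [75. 60.] ang 84.1
wrist px [267. 156.] 218 ztop 0.024 ctr [537. -27.] size [20. 20.] ang 84.2
wrist px [289. 157.] 219 ztop 0.024 ctr [564. -30.] size [20. 21.] ang 37.9
wrist px [267. 175.] 212 ztop 0.024 ctr [534. -51.] size [21. 19.] ang 85.0
wrist px [288. 175.] 214 ztop 0.024 ctr [562. -54.] size [21. 19.] ang 85.2
wrist px [373. 318.] 281 ztop 0.037 ctr [ 674. -278.] size [17. 60.] ang 89.5
wrist px [404. 382.] 127 ztop 0.100 ctr [ 687. -324.] size [ 7. 18.] ang 40.3
turn [0.005, 0.0093, -0.0021] shift [0.0044, 0.1828, 0.0034] rows>=4.4 | curyaw -5.1 dyaw -0.5 q6 -0.14
```

View pics/wrist_24.png

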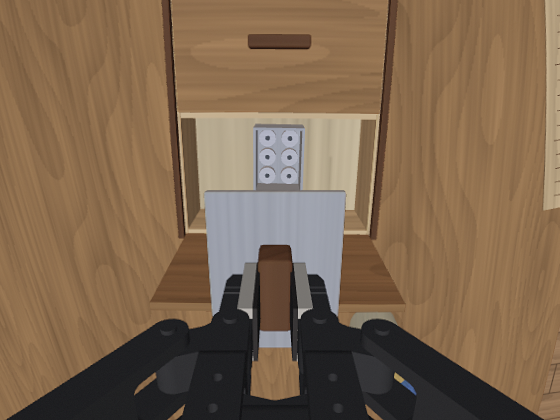

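The tin is below, with its rim visible at (278,150). Lowering to just above the mouth.

Request:
{"method": "jog_arm", "body": {
  "deltas": [
    [[0.005,0.01,-0.002],[0.005,0.03,0.003],0],
    [[0.005,0.01,-0.002],[0.005,0.07,0.003],0],
    [[0.005,0.01,-0.002],[0.005,0.11,0.003],0],
    [[0.005,0.01,-0.002],[0.005,0.15,0.003],0],
    [[0.005,0.01,-0.002],[0.005,0.185,0.003],0],
    [[0.005,0.01,-0.002],[0.005,0.215,0.003],0],
    [[0.005,0.01,-0.002],[0.005,0.24,0.003],0],
    [[0.005,0.01,-0.002],[0.005,0.252,0.003],0],
    [[0.005,0.01,-0.002],[0.005,0.252,0.003],0],
    [[0.005,0.01,-0.002],[0.005,0.252,0.003],0]
  ]
}}

```text
time: 27.37
eef_pos: [0.5491, -0.0292, 0.09]
tcp_rot: [-0.475, 0.525, -0.524, 0.474]
contact_force: [-0.4, -0.2, -0.0]
opening: 0.142
```

```bash
python3 cov.py; python3 tin.py 25 wrist; python3 -c "
from h import *
c=grab('wrist'); W=cloud(c).reshape(-1,3); loc=(W-BX)@R.from_euler('z',BY).as_matrix()
m=(abs(loc[:,0])<.05)&(abs(loc[:,1]+.058)<.06)&(abs(loc[:,2]-.0795)<.004); l=loc[m]; r=cv2.minAreaRect((l[:,:2]*1000).astype(np.float32)); print('lid plate',len(l),r, l.max(0),l.min(0))
m=(abs(loc[:,0])<.05)&(loc[:,1]>-.1)&(loc[:,1]<-.009)&(abs(loc[:,2]-.053)<.003); l=loc[m]; print('tin rim max/min',l.max(0),l.min(0))
p=box([.0008,-.0583,.0725])[0]
plan(p,-5.75)"
```

```text
t 27.37 pos [ 0.5491 -0.0292  0.09  ] ydir [-0.002  0.    -1.   ] jawyaw -5.7 F [-0.4 -0.2 -0. ] op 0.142 q [-0.24  0.18  1.99 -0.    0.98 -0.14]
tcp box [-0.0004 -0.0585  0.09  ]
tin rim in box frame 1230 [  1.1 -22.5] [ 9.9 60.3] 89.6 z 0.0527
floor z 0.008
lid plate 739 ((0.038448333740234375, -8.973921775817871), (19.92454719543457, 99.66567993164062), 89.93657684326172) [0.04987993 0.00103654 0.08349985] [-0.04978611 -0.01895889  0.08162571]
tin rim max/min [ 0.03118972 -0.0174487   0.05507347] [-0.02904024 -0.0272367   0.05000554]
turn [-0.0033, 0.0015, 0.0005] shift [-0.0002, 0.0202, -0.0008] rows>=0.5 | curyaw -5.7 dyaw -0.1 q6 -0.14
```

View pics/wrist_25.png

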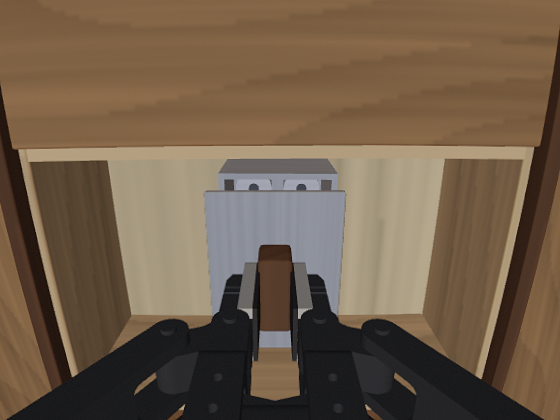

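```bash
python3 -c "
from h import *
for i in range(2):
  s=ctrl.get_state(); c=grab('wrist'); W=cloud(c); loc=(W.reshape(-1,3)-BX)@R.from_euler('z',BY).as_matrix(); loc=loc.reshape(420,560,3)
  reg=np.zeros((420,560),bool); reg[170:320,190:365]=1
  m=reg&(abs(loc[...,2]-.0845)<.003)&(loc[...,1]<-.01)&(abs(loc[...,0])<.04); l=loc[m]; print('tcp',((s['eef_pos']-BX)@R.from_euler('z',BY).as_matrix()).round(4),'lid',len(l),l.max(0).round(4),l.min(0).round(4))
  m=reg&(abs(loc[...,2]-.0527)<.0025)&(loc[...,1]<-.01); l=loc[m]; print('tin',len(l),l.max(0).round(4),l.min(0).round(4))
"
```

```text
tcp [ 0.0015 -0.0585  0.0927] lid 7892 [ 0.0319 -0.018   0.0875] [-0.0286 -0.0797  0.0831]
tin 969 [ 0.0313 -0.0175  0.055 ] [-0.0289 -0.0272  0.0502]
tcp [ 0.0017 -0.0584  0.0931] lid 4785 [ 0.032  -0.018   0.0875] [-0.0285 -0.0797  0.0831]
tin 961 [ 0.0313 -0.0173  0.0549] [-0.0291 -0.0276  0.0502]
```

In the same view, the lid (x centre 1.7, edge −18.0) and the tin (1.15, −17.4) differ by 0.6 mm, well inside the ±2.5 mm play. Inserting slowly.

```bash
python3 -c "
from h import *
s=st()
for z in (.0725,.0635): plan(box([.0010,-.0578,z])[0],-5.75)"
```

```text
t 27.57 pos [ 0.5512 -0.0292  0.0931] ydir [ 0.004 -0.001 -1.   ] jawyaw -5.6 F [ 0.3 -0.1 -0.2] op 0.144 q [-0.24  0.17  1.98  0.    0.98 -0.14]
turn [-0.0042, 0.0018, 0.0006] shift [-0.0005, 0.0206, -0.0007] rows>=0.5 | curyaw -5.6 dyaw -0.1 q6 -0.14
turn [-0.0042, 0.0018, 0.0006] shift [-0.0005, 0.0296, -0.0008] rows>=0.7 | curyaw -5.6 dyaw -0.1 q6 -0.14
```

Request:
{"method": "jog_arm", "body": {
  "deltas": [
    [[-0.004,0.002,0],[-0.0005,0.006,-0.0007],0],
    [[-0.004,0.002,0],[-0.0005,0.012,-0.0007],0],
    [[-0.004,0.002,0],[-0.0005,0.017,-0.0007],0],
    [[-0.004,0.002,0],[-0.0005,0.021,-0.0007],0],
    [[-0.004,0.002,0],[-0.0005,0.024,-0.0007],0],
    [[-0.004,0.002,0],[-0.0005,0.026,-0.0007],0],
    [[-0.004,0.002,0],[-0.0005,0.026,-0.0007],0]
  ]
}}

```text
time: 28.15
eef_pos: [0.5502, -0.0286, 0.0663]
tcp_rot: [-0.475, 0.525, -0.524, 0.474]
contact_force: [0.4, -1.0, -0.4]
opening: 0.142
```

```bash
python3 cov.py
```

```text
t 28.15 pos [ 0.5502 -0.0286  0.0663] ydir [-0.001 -0.    -1.   ] jawyaw -5.8 F [ 0.4 -1.  -0.4] op 0.142 q [-0.24  0.21  1.99 -0.    0.93 -0.13]
tcp box [ 0.0006 -0.0578  0.0663]
```

The plug is 4 mm into the mouth with no force. Seating and releasing.

Request:
{"method": "jog_arm", "body": {
  "deltas": [
    [[0,0,0],[0,0.002,0],0],
    [[0,0,0],[0,0.004,0],0],
    [[0,0,0],[0,0.004,0],0],
    [[0,0,0],[0,0.0035,0],0.3],
    [[0,0,0],[0,0.0035,0],0.4],
    [[0,0,0],[0,-0.02,0],0.4],
    [[0,0,0],[0,-0.05,0],0.4],
    [[0,0,0],[0,-0.09,0],0.4],
    [[0,0,0],[0,-0.12,0],0.4],
    [[0,0,0],[0,-0.13,0],0.4]
  ]
}}

```text
time: 28.98
eef_pos: [0.5533, -0.0291, 0.2027]
tcp_rot: [0.473, -0.522, 0.527, -0.476]
contact_force: [1.0, -0.5, 0.6]
opening: 0.393
```

```bash
python3 cov.py; python3 -c "
from h import *
c=grab('wrist'); W=cloud(c); loc=(W.reshape(-1,3)-BX)@R.from_euler('z',BY).as_matrix()
reg=(abs(loc[:,0])<.09)&(loc[:,1]>-.125)&(loc[:,1]<-.012)
for nm,a,b in (('plate',.048,.066),('grip',.070,.082)):
  l=loc[reg&(loc[:,2]>a)&(loc[:,2]<b)]; r=cv2.minAreaRect((l[:,:2]*1000).astype(np.float32)); print(nm,len(l),np.round(r[0],1),np.round(r[1],1),round(r[2],1),'z',np.percentile(l[:,2],[5,50,95]).round(4))
  A=np.c_[l[:,:2],np.ones(len(l))]; print(' slope',np.linalg.lstsq(A,l[:,2],rcond=None)[0].round(3))
cv2.imwrite('pics/wrist_26.png',c['pixels'])
c=grab('scene'); cv2.imwrite('pics/scene_26.png',c['pixels'])
"
```

```text
t 28.98 pos [ 0.5533 -0.0291  0.2027] ydir [ 0.009 -0.003 -1.   ] jawyaw -5.8 F [ 1.  -0.5  0.6] op 0.393 q [-0.24  0.04  1.91 -0.    1.18 -0.13]
tcp box [ 0.0037 -0.0581  0.2027]
plate 6252 [  0.5 -57.4] [79.8 60.2] 89.5 z [0.0558 0.057  0.0581]
 slope [ 0.    -0.005  0.057]
grip 792 [  0.5 -57.6] [34.2 13.9] 89.7 z [0.0732 0.0748 0.076 ]
 slope [-0.006 -0.017  0.074]
```

View pics/wrist_26.png

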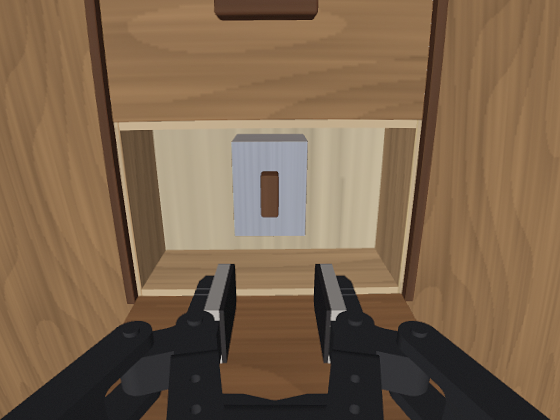

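The lid is seated: plate top at 57.0 mm (expected 57), centred at (0.5,−57.4), level, with the tin beneath it. For the flap, I'll close the fingers, rise, and go to the outside of it.

Request:
{"method": "jog_arm", "body": {
  "deltas": [
    [[-0.003,0,-0.009],[0,-0.03,-0.003],0.2],
    [[-0.003,0,-0.009],[0,-0.07,-0.003],0],
    [[-0.003,0,-0.009],[0,-0.1,-0.003],0],
    [[-0.003,0,-0.009],[0.0,-0.13,-0.003],0],
    [[-0.003,0,-0.009],[0.03,-0.14,-0.003],0],
    [[-0.003,0,-0.009],[0.06,-0.14,-0.003],0],
    [[-0.003,0,-0.009],[0.1,-0.14,-0.003],0],
    [[-0.003,0,-0.009],[0.13,-0.14,-0.003],0],
    [[-0.003,0,-0.009],[0.15,-0.14,-0.003],0],
    [[-0.003,0,-0.009],[0.155,-0.14,-0.003],0]
  ]
}}

```text
time: 29.92
eef_pos: [0.5316, -0.1853, 0.3358]
tcp_rot: [0.476, -0.524, 0.527, -0.47]
contact_force: [-0.4, 1.1, -1.3]
opening: -0.001
```

```bash
python3 cov.py; python3 -c "
from h import *
for n in ('top','scene','wrist'):
  c=grab(n); W=cloud(c); loc=(W.reshape(-1,3)-BX)@R.from_euler('z',BY).as_matrix()
  f=loc[(loc[:,2]>.11)&(loc[:,2]<.24)&(abs(loc[:,0])<.104)&(loc[:,1]<-.125)&(loc[:,1]>-.18)]
  if len(f)>50:
    p=np.polyfit(f[:,2],f[:,1],1); print(n,len(f),'slope dy/dz',p.round(4),'theta',(np.pi/2+np.arctan(-p[0])).round(3),'y at z=.2',np.polyval(p,.2).round(4),'zmax',np.percentile(f[:,2],99).round(4))
  cv2.imwrite(f'pics/{n}_27.png',c['pixels'])
plan(box([0,-.19,.2])[0],-5.35)
"
```

```text
t 29.92 pos [ 0.5316 -0.1853  0.3358] ydir [-0.004 -0.009 -1.   ] jawyaw -6.0 F [-0.4  1.1 -1.3] op -0.001 q [-0.51 -0.02  1.73 -0.01  1.43 -0.41]
tcp box [-0.0033 -0.2155  0.3358]
top 974 slope dy/dz [-0.0762 -0.1261] theta 1.647 y at z=.2 -0.1413 zmax 0.2282
scene 1690 slope dy/dz [-0.0261 -0.1423] theta 1.597 y at z=.2 -0.1475 zmax 0.2282
wrist 6613 slope dy/dz [-0.0891 -0.1235] theta 1.66 y at z=.2 -0.1413 zmax 0.2278
turn [0.0011, -0.0079, 0.0081] shift [-0.0235, 0.1371, 0.0028] rows>=3.3 | curyaw -5.8 dyaw 0.5 q6 -0.40
```

View pics/wrist_27.png

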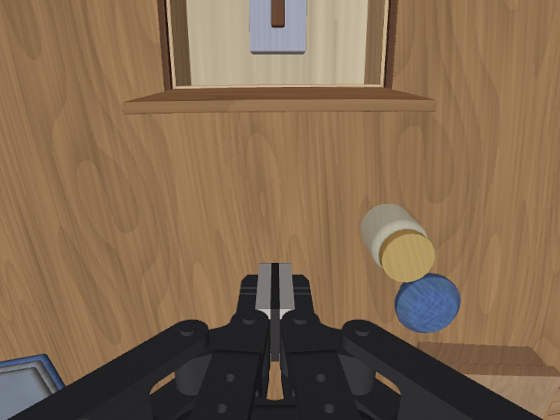

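View pics/scene_27.png

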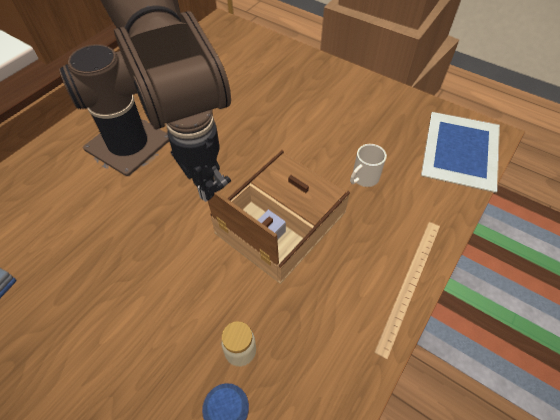

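The flap is at about 1.63 rad, with its outer face near box y −150. Lowering the closed fingers outside it.

Request:
{"method": "jog_arm", "body": {
  "deltas": [
    [[0,-0.008,0.008],[0,0.03,0.003],0],
    [[0,-0.008,0.008],[-0.01,0.06,0.003],0],
    [[0,-0.008,0.008],[-0.018,0.09,0.003],0],
    [[0,-0.008,0.008],[-0.0235,0.115,0.003],0],
    [[0,-0.008,0.008],[-0.0235,0.133,0.003],0],
    [[0,-0.008,0.008],[-0.0235,0.137,0.003],0],
    [[0,-0.008,0.008],[-0.0235,0.137,0.003],0]
  ]
}}

```text
time: 30.65
eef_pos: [0.5366, -0.1583, 0.1979]
tcp_rot: [-0.477, 0.524, -0.521, 0.476]
contact_force: [0.0, 0.2, -0.2]
opening: -0.001
```

```bash
cat > flap.py <<'E'
from h import *
import sys
s=st(); T=tool(s); r=float(sys.argv[1]); e=float(sys.argv[2])
print("tcp box",((s['eef_pos']-BX)@R.from_euler('z',BY).as_matrix()).round(4))
for th in map(float,sys.argv[3:]):
    C=np.array([0,-.139+r*np.cos(th)-.004*np.sin(th)-.011,.0895+r*np.sin(th)+.004*np.cos(th)])
    sh=T[:3,:3].T@(box(C)[0]-T[:3,3]); print(th,"tcp box",C.round(4),"shift",sh.round(4).tolist())
E
python3 flap.py .115 0 1.6 1.5 1.4 1.3 1.2 1.1 1.0 .9 .8 .7
```

```text
t 30.65 pos [ 0.5366 -0.1583  0.1979] ydir [-0.005  0.002 -1.   ] jawyaw -5.2 F [ 0.   0.2 -0.2] op -0.001 q [-0.47  0.07  1.89 -0.    1.19 -0.38]
tcp box [-0.0009 -0.1882  0.1979]
1.6 tcp box [ 0.     -0.1574  0.2043] shift [-0.0308, -0.0064, 0.0009]
1.5 tcp box [ 0.     -0.1459  0.2045] shift [-0.0423, -0.0065, 0.0009]
1.4 tcp box [ 0.     -0.1344  0.2035] shift [-0.0538, -0.0055, 0.001]
1.3 tcp box [ 0.     -0.1231  0.2014] shift [-0.0651, -0.0034, 0.001]
1.2 tcp box [ 0.     -0.1121  0.1981] shift [-0.0761, -0.0001, 0.001]
1.1 tcp box [ 0.     -0.1014  0.1938] shift [-0.0868, 0.0042, 0.0011]
1.0 tcp box [ 0.     -0.0912  0.1884] shift [-0.0969, 0.0096, 0.0011]
0.9 tcp box [ 0.     -0.0816  0.1821] shift [-0.1065, 0.016, 0.0012]
0.8 tcp box [ 0.     -0.0727  0.1748] shift [-0.1154, 0.0233, 0.0012]
0.7 tcp box [ 0.     -0.0646  0.1666] shift [-0.1235, 0.0315, 0.0013]
```

Request:
{"method": "jog_arm", "body": {
  "deltas": [
    [[0,0,0],[-0.02,-0.005,0.001],0],
    [[0,0,0],[-0.031,-0.0065,0.001],0],
    [[0,0,0],[-0.042,-0.0065,0.001],0],
    [[0,0,0],[-0.054,-0.0055,0.001],0],
    [[0,0,0],[-0.065,-0.0035,0.001],0],
    [[0,0,0],[-0.076,0,0.001],0],
    [[0,0,0],[-0.087,0.004,0.001],0],
    [[0,0,0],[-0.097,0.0095,0.001],0],
    [[0,0,0],[-0.1065,0.016,0.001],0],
    [[0,0,0],[-0.1065,0.016,0.001],0]
  ]
}}

```text
time: 31.48
eef_pos: [0.546, -0.05, 0.1797]
tcp_rot: [-0.478, 0.525, -0.519, 0.476]
contact_force: [-0.7, -0.0, -0.1]
opening: -0.004
```

```bash
python3 flap.py .115 0 .8 .7 .6 .5 .4 .3 .2 .1 .05 0 -.03; python3 -c "
from h import *
c=grab('scene'); cv2.imwrite('pics/scene_28.png',c['pixels'])"
```

```text
t 31.48 pos [ 0.546  -0.05    0.1797] ydir [-0.009  0.004 -1.   ] jawyaw -5.1 F [-0.7 -0.  -0.1] op -0.004 q [-0.28  0.06  1.93  0.    1.16 -0.19]
tcp box [-0.0016 -0.0795  0.1797]
0.8 tcp box [ 0.     -0.0727  0.1748] shift [-0.0068, 0.0049, 0.0017]
0.7 tcp box [ 0.     -0.0646  0.1666] shift [-0.0149, 0.013, 0.0018]
0.6 tcp box [ 0.     -0.0573  0.1577] shift [-0.0221, 0.022, 0.0019]
0.5 tcp box [ 0.     -0.051   0.1481] shift [-0.0284, 0.0316, 0.002]
0.4 tcp box [ 0.     -0.0456  0.138 ] shift [-0.0337, 0.0418, 0.0022]
0.3 tcp box [ 0.     -0.0413  0.1273] shift [-0.038, 0.0525, 0.0023]
0.2 tcp box [ 0.     -0.0381  0.1163] shift [-0.0412, 0.0635, 0.0024]
0.1 tcp box [ 0.    -0.036  0.105] shift [-0.0433, 0.0748, 0.0025]
0.05 tcp box [ 0.     -0.0353  0.0992] shift [-0.0439, 0.0805, 0.0026]
0.0 tcp box [ 0.     -0.035   0.0935] shift [-0.0442, 0.0863, 0.0026]
-0.03 tcp box [ 0.     -0.0349  0.09  ] shift [-0.0443, 0.0897, 0.0026]
```

View pics/scene_28.png

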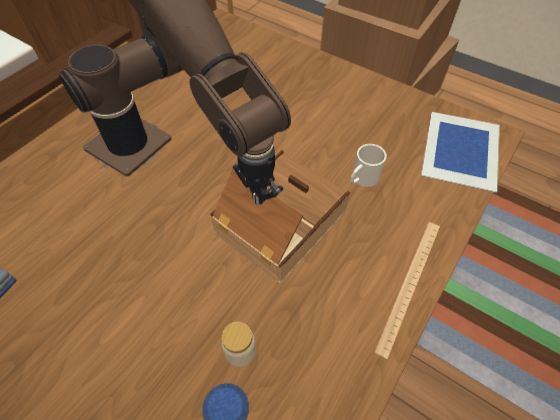

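The flap is swinging down ahead of the fingers and is now about half closed at (255,220). Continuing the arc.

Request:
{"method": "jog_arm", "body": {
  "deltas": [
    [[0,0,0],[-0.007,0.005,0.002],0],
    [[0,0,0],[-0.015,0.013,0.002],0],
    [[0,0,0],[-0.022,0.022,0.002],0],
    [[0,0,0],[-0.0285,0.032,0.002],0],
    [[0,0,0],[-0.034,0.042,0.002],0],
    [[0,0,0],[-0.038,0.0525,0.002],0],
    [[0,0,0],[-0.041,0.0635,0.002],0],
    [[0,0,0],[-0.0433,0.075,0.002],0],
    [[0,0,0],[-0.044,0.081,0.002],0],
    [[0,0,0],[-0.044,0.084,0.002],0]
  ]
}}

```text
time: 32.37
eef_pos: [0.5502, -0.0065, 0.0943]
tcp_rot: [-0.479, 0.526, -0.518, 0.475]
contact_force: [-1.1, -0.2, 0.9]
opening: -0.002
```

```bash
python3 flap.py .115 0 .05 0 -.03; python3 -c "
from h import *
c=grab('scene'); cv2.imwrite('pics/scene_29.png',c['pixels'])"
```

```text
t 32.37 pos [ 0.5502 -0.0065  0.0943] ydir [-0.012  0.004 -1.   ] jawyaw -5.1 F [-1.1 -0.2  0.9] op -0.002 q [-0.2   0.18  1.98  0.    1.   -0.11]
tcp box [-0.0015 -0.0358  0.0943]
0.05 tcp box [ 0.     -0.0353  0.0992] shift [-0.0005, -0.0049, 0.0014]
0.0 tcp box [ 0.     -0.035   0.0935] shift [-0.0008, 0.0008, 0.0015]
-0.03 tcp box [ 0.     -0.0349  0.09  ] shift [-0.0009, 0.0043, 0.0015]
```

View pics/scene_29.png

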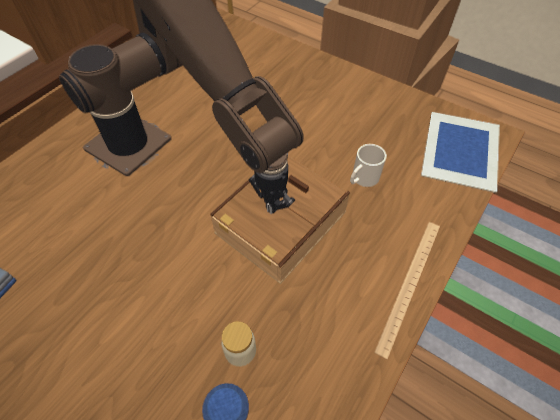

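The flap looks flat, with the fingers at 94.3 mm. I'll press a few mm more to make sure, then withdraw upward.

Request:
{"method": "jog_arm", "body": {
  "deltas": [
    [[0,0,0],[0,0.002,0],0],
    [[0,0,0],[0,0.004,0],0],
    [[0,0,0],[0,0.005,0],0],
    [[0,0,0],[0,0.005,0],0]
  ]
}}

```text
time: 32.75
eef_pos: [0.5509, -0.007, 0.0934]
tcp_rot: [-0.479, 0.526, -0.518, 0.475]
contact_force: [-7.3, 0.8, 16.6]
opening: -0.0
```

Request:
{"method": "jog_arm", "body": {
  "deltas": [
    [[0,0,0],[0,-0.03,0],0],
    [[0,0,0],[0,-0.06,0],0],
    [[0,0,0],[0,-0.1,0],0],
    [[0,0,0],[0,-0.14,0],0],
    [[0,0,0],[0,-0.17,0],0],
    [[0,0,0],[-0.02,-0.2,-0.03],0],
    [[0,0,0],[-0.05,-0.2,-0.06],0],
    [[0,0,0],[-0.08,-0.2,-0.09],0]
  ]
}}

```text
time: 33.42
eef_pos: [0.475, 0.0755, 0.2982]
tcp_rot: [-0.477, 0.525, -0.52, 0.476]
contact_force: [0.1, 1.2, -0.1]
opening: 0.002
```

```bash
python3 cov.py; python3 -c "
from h import *
for n in ('top','scene','wrist'):
  c=grab(n); W=cloud(c); loc=(W.reshape(-1,3)-BX)@R.from_euler('z',BY).as_matrix()
  f=loc[(loc[:,2]>.07)&(loc[:,2]<.12)&(abs(loc[:,0])<.1)&(loc[:,1]<-.008)&(loc[:,1]>-.134)]
  p=np.polyfit(f[:,1],f[:,2],1); print(n,len(f),'flap tilt',p[0].round(4),'z edge',np.polyval(p,-.002).round(4))
  b=loc[(loc[:,2]>.104)&(loc[:,2]<.12)&(abs(loc[:,0])<.06)&(loc[:,1]>-.1)&(loc[:,1]<.12)]
  if len(b)>20: print('  bar',len(b),b.mean(0).round(4))
  g=loc[(loc[:,2]>.07)&(loc[:,2]<.1)&(abs(loc[:,0])<.1)&(loc[:,1]>.012)&(loc[:,1]<.125)]
  if len(g)>50: print('  cover z',np.median(g[:,2]).round(4))
  cv2.imwrite(f'pics/{n}_30.png',c['pixels'])
"; python3 look.py 31 top
```

```text
t 33.42 pos [0.475  0.0755 0.2982] ydir [-0.006  0.004 -1.   ] jawyaw -5.3 F [ 0.1  1.2 -0.1] op 0.002 q [-0.06 -0.2   1.96  0.    1.39  0.04]
tcp box [-0.0839  0.0389  0.2982]
top 3227 flap tilt -0.0012 z edge 0.0926
  bar 43 [0.0172 0.0691 0.1128]
  cover z 0.0908
scene 3416 flap tilt -0.002 z edge 0.0934
  bar 122 [0.0031 0.0666 0.1115]
  cover z 0.0915
wrist 16112 flap tilt -0.0014 z edge 0.0935
  bar 954 [-0.0011  0.0709  0.1128]
  cover z 0.0915
t 33.57 pos [0.4733 0.0771 0.2956] ydir [-0.01   0.004 -1.   ] jawyaw -5.0 F [ 0.1  0.3 -0.3] op -0.002 q [-0.05 -0.2   1.96  0.    1.39  0.03]
top px [519. 123.] 5681 ztop 0.079 ctr [ 806. -622.] size [199. 212.] ang 78.3
top px [445. 151.] 873 ztop 0.055 ctr [ 728. -419.] size [71. 70.] ang 42.4
top px [191. 165.] 675 ztop 0.094 ctr [671. 306.] size [82. 79.] ang 74.3
top px [408. 167.] 692 ztop 0.101 ctr [ 674. -306.] size [61. 59.] ang 46.0
top px [297. 199.] 6289 ztop 0.095 ctr [555.  29.] size [280. 230.] ang 84.6
```

View pics/wrist_30.png

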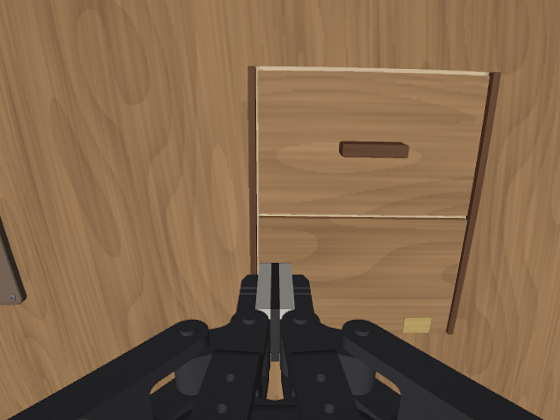

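View pics/scene_30.png

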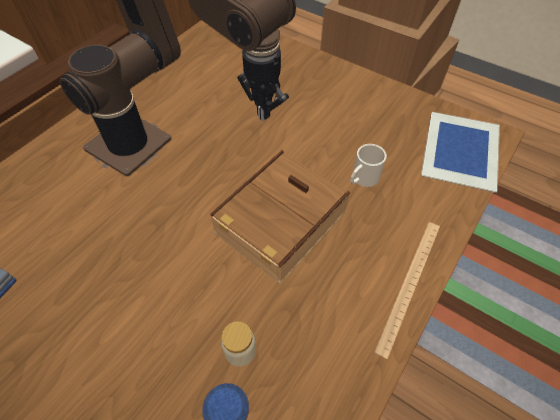

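The box is shut. The flap reads level within 0.002 rad, the cover bar is at +69 to +71 mm (home), no spools are left outside, and the mug and jar have not moved. Handing in.

```bash
python3 -c "
from h import *
print(ctrl.sign_off()); st()"
```

```text
the job is handed in; nothing more can be done
None
the job is handed in; nothing more can be done
```

The sewing box is packed and shut, and I handed the job in about 34 s into the 210 s allowed; the hand-in gives no verdict.

- **Spools:** three were there, and all three stand in well A. I found no fourth in any camera view.
- **Cover:** it is home over well A. The grip bar measured at box y +67 to +71 mm across the cameras, against 69 expected, and it met the stop with about 12 N.
- **Tin:** it stands on the floor of well B with its lid seated. The plate top is at 57.0 mm, exactly as expected, level, and centred on the tin to within about 1 mm. I checked this just before closing the hinged lid; it could not be seen afterwards.
- **Hinged lid:** it is level to within 0.002 rad. All three cameras agree, with its edge at 92.6–93.5 mm.
- **Mug and jar:** each is within about 2 mm of where it was at the start, which is within measurement noise.

The arm ended clear of everything. No check failed. The only disagreements were camera differences of a few mm: 1–3 mm in most positions, and 4 mm in the bar position above.

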